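Bundle angle offcuts in the bench jig

TASK

Bundle the loose aluminium angle offcuts in the jig: loosen the collar's wing screw (counterclockwise) before moving the collar, slide the collar fully back, and nest every offcut over the jig's sloped rails, one saddled on top of another with their legs aligned. Then slide the collar up so that its plate pushes the whole stack flush against the end stop, tighten the wing screw again, and leave the other things on the bench alone.

Things in the scene. Friction and masses are not known exactly. Their poses are not given: they have to be found in the camera images.
- angle_1: aluminium angle offcut (all alike, may be absent), 50 x 50 mm legs 8 mm thick, 62 mm long, 0.12 kg, standing like a tent. Origin: centre of its underside, at bench level; z up; y along the ridge. Outer ridge 41 mm above the origin, inner ridge 29.7 mm; 71 mm wide in x; legs slope 45 degrees. Best lifted by its V-shaped end faces (62 mm apart in y), gripped in the top 10 mm under the ridge.
- angle_2: aluminium angle offcut (all alike, may be absent), 50 x 50 mm legs 8 mm thick, 62 mm long, 0.12 kg, standing like a tent. Origin: centre of its underside, at bench level; z up; y along the ridge. Outer ridge 41 mm above the origin, inner ridge 29.7 mm; 71 mm wide in x; legs slope 45 degrees. Best lifted by its V-shaped end faces (62 mm apart in y), gripped in the top 10 mm under the ridge.
- angle_3: aluminium angle offcut (all alike, may be absent), 50 x 50 mm legs 8 mm thick, 62 mm long, 0.12 kg, standing like a tent. Origin: centre of its underside, at bench level; z up; y along the ridge. Outer ridge 41 mm above the origin, inner ridge 29.7 mm; 71 mm wide in x; legs slope 45 degrees. Best lifted by its V-shaped end faces (62 mm apart in y), gripped in the top 10 mm under the ridge.
- angle_4: aluminium angle offcut (all alike, may be absent), 50 x 50 mm legs 8 mm thick, 62 mm long, 0.12 kg, standing like a tent. Origin: centre of its underside, at bench level; z up; y along the ridge. Outer ridge 41 mm above the origin, inner ridge 29.7 mm; 71 mm wide in x; legs slope 45 degrees. Best lifted by its V-shaped end faces (62 mm apart in y), gripped in the top 10 mm under the ridge.
- angle_5: aluminium angle offcut (all alike, may be absent), 50 x 50 mm legs 8 mm thick, 62 mm long, 0.12 kg, standing like a tent. Origin: centre of its underside, at bench level; z up; y along the ridge. Outer ridge 41 mm above the origin, inner ridge 29.7 mm; 71 mm wide in x; legs slope 45 degrees. Best lifted by its V-shaped end faces (62 mm apart in y), gripped in the top 10 mm under the ridge.
- jig: bundling jig, fixed to the bench. Origin at bench level under the loading place; y along the jig towards the end stop, z up. Dark base 100 mm wide, y = -175 to +95 mm. Two low rails (y = -50 to +80 mm, 34 mm apart) with 45-degree outer faces, a roof without its ridge, for offcuts to saddle. Guide rod and clamp bars lie between them, below z = 30 mm.
- jig_load (a point): origin of the lowest offcut when saddled on the rails at the loading place: 24.0 mm above the bench, jig x = y = 0, an offcut's y along the jig's y (either way round). Each further offcut nested on it lies 11.3 mm higher. With the collar fully back, fingers have 49 mm of room beyond both ends of an offcut here.
- jig_stop (a point): middle of the end stop's face, at jig y = +80 mm, facing the jig's -y. The stop is an upright plate 84 mm wide, top at z = 95 mm. Offcuts pushed flush against it have their origins at jig y = +49 mm.
- collar (a joint): position of the sliding collar along the jig's y, m: 0 fully back, at most 0.104; 0.098 when its plate presses the 62 mm offcuts against the end stop. Clamped while the screw is tight (it then drags and creeps with 5 to 20 N: do not force it); slides with about 2 to 3 N when loose. It can be moved by holding the wing screw's bar.
- collar_face (a point): middle of the collar plate's working face (at jig y = -80 mm + the collar's value). The plate is 76 mm wide, 8 mm thick, reaches from z = 36 to 95 mm, and pushes along the jig's +y
- screw (a joint): turn of the wing screw that locks the collar, rad, 0 = fully tight, grows counterclockwise seen from above, stops at 1.4; the collar is clamped below about 0.6 and free above 0.9. Takes about 0.1 to 0.2 N m to turn; stays where it is left
- screw_grip (a point): middle of the wing screw's black bar, 77.5 mm above the bench on the screw's upright axis, 53 mm behind the collar plate's face. The bar is 46 mm long along this point's y, 12 mm wide in x (grip across x), 26 mm tall. The point turns with the screw, about z. The collar's top below it is at z = 49.5 mm
- wire_spool: bystander: black wire spool standing on its flange, 60 mm diameter, 50 mm tall; origin at the centre of its underside
- jar: bystander: small lidded jar, 52 mm diameter, 70 mm tall; origin at the centre of its underside
- flat_bar: bystander: flat aluminium bar 160 x 30 x 10 mm lying on the bench; origin at the centre of its underside, its y axis along the bar
- mug: bystander: white mug, 80 mm diameter, 95 mm tall, handle towards its +y; origin at the centre of its underside
Not all that is in view belongs to the job. Leave any blue look-alike of the angle_1 alone.

How it is judged (in metres and radians):
On the way, in this order (a step that is already met when the one before it is completed fails the run):
1. the wing screw is loosened (value of joint screw above 0.95 rad), for 0.1 s.
2. the collar is slid fully back (value of joint collar below 0.012 m), for 0.1 s.
3. all offcuts are nested in one stack over the rails (x of angle_1 in the frame of jig between -0.004 and 0.004 m and angle between the y axis of each of angle_1, angle_2, angle_3, angle_4, angle_5 and the y axis of jig, either way round below 0.06 rad and angle between each of angle_1, angle_2, angle_3, angle_4, angle_5's own z axis and vertical below 0.06 rad and (z of angle_1 in the frame of jig between 0.0212 and 0.0268 m or z of angle_1 in the frame of jig between 0.03251 and 0.03811 m or z of angle_1 in the frame of jig between 0.04382 and 0.04942 m or z of angle_1 in the frame of jig between 0.05513 and 0.06073 m or z of angle_1 in the frame of jig between 0.06644 and 0.07204 m) and x of angle_2 in the frame of jig between -0.004 and 0.004 m and (z of angle_2 in the frame of jig between 0.0212 and 0.0268 m or z of angle_2 in the frame of jig between 0.03251 and 0.03811 m or z of angle_2 in the frame of jig between 0.04382 and 0.04942 m or z of angle_2 in the frame of jig between 0.05513 and 0.06073 m or z of angle_2 in the frame of jig between 0.06644 and 0.07204 m) and x of angle_3 in the frame of jig between -0.004 and 0.004 m and (z of angle_3 in the frame of jig between 0.0212 and 0.0268 m or z of angle_3 in the frame of jig between 0.03251 and 0.03811 m or z of angle_3 in the frame of jig between 0.04382 and 0.04942 m or z of angle_3 in the frame of jig between 0.05513 and 0.06073 m or z of angle_3 in the frame of jig between 0.06644 and 0.07204 m) and x of angle_4 in the frame of jig between -0.004 and 0.004 m and (z of angle_4 in the frame of jig between 0.0212 and 0.0268 m or z of angle_4 in the frame of jig between 0.03251 and 0.03811 m or z of angle_4 in the frame of jig between 0.04382 and 0.04942 m or z of angle_4 in the frame of jig between 0.05513 and 0.06073 m or z of angle_4 in the frame of jig between 0.06644 and 0.07204 m) and x of angle_5 in the frame of jig between -0.004 and 0.004 m and (z of angle_5 in the frame of jig between 0.0212 and 0.0268 m or z of angle_5 in the frame of jig between 0.03251 and 0.03811 m or z of angle_5 in the frame of jig between 0.04382 and 0.04942 m or z of angle_5 in the frame of jig between 0.05513 and 0.06073 m or z of angle_5 in the frame of jig between 0.06644 and 0.07204 m) and horizontal distance between each of angle_2, angle_3, angle_4, angle_5 and angle_1 below 0.045 m and horizontal distance between each of angle_3, angle_4, angle_5 and angle_2 below 0.045 m and horizontal distance between each of angle_4, angle_5 and angle_3 below 0.045 m and horizontal distance between angle_5 and angle_4 below 0.045 m), for 0.2 s.
4. the collar has pushed the stack flush against the end stop (y of angle_1 in the frame of jig between 0.045 and 0.053 m and y of angle_2 in the frame of jig between 0.045 and 0.053 m and y of angle_3 in the frame of jig between 0.045 and 0.053 m and y of angle_4 in the frame of jig between 0.045 and 0.053 m and y of angle_5 in the frame of jig between 0.045 and 0.053 m and value of joint collar above 0.0945 m), for 0.2 s.
5. the wing screw is tight again (value of joint screw below 0.3 rad), for 0.2 s.
At the end, for the whole second after the job is handed in: every offcut present is at rest in one nest over the rails: centred within 4 mm, aligned and level within 0.06 rad, each at its layer's height within 2.8 mm, its origin within 4 mm of the flush place (jig y = 49 mm); the collar stands within 3.5 mm of 0.098 and the screw is below 0.3 rad (all of step 4 and x of angle_1 in the frame of jig between -0.004 and 0.004 m and angle between the y axis of each of angle_1, angle_2, angle_3, angle_4, angle_5 and the y axis of jig, either way round below 0.06 rad and angle between each of angle_1, angle_2, angle_3, angle_4, angle_5's own z axis and vertical below 0.06 rad and (z of angle_1 in the frame of jig between 0.0212 and 0.0268 m or z of angle_1 in the frame of jig between 0.03251 and 0.03811 m or z of angle_1 in the frame of jig between 0.04382 and 0.04942 m or z of angle_1 in the frame of jig between 0.05513 and 0.06073 m or z of angle_1 in the frame of jig between 0.06644 and 0.07204 m) and x of angle_2 in the frame of jig between -0.004 and 0.004 m and (z of angle_2 in the frame of jig between 0.0212 and 0.0268 m or z of angle_2 in the frame of jig between 0.03251 and 0.03811 m or z of angle_2 in the frame of jig between 0.04382 and 0.04942 m or z of angle_2 in the frame of jig between 0.05513 and 0.06073 m or z of angle_2 in the frame of jig between 0.06644 and 0.07204 m) and x of angle_3 in the frame of jig between -0.004 and 0.004 m and (z of angle_3 in the frame of jig between 0.0212 and 0.0268 m or z of angle_3 in the frame of jig between 0.03251 and 0.03811 m or z of angle_3 in the frame of jig between 0.04382 and 0.04942 m or z of angle_3 in the frame of jig between 0.05513 and 0.06073 m or z of angle_3 in the frame of jig between 0.06644 and 0.07204 m) and x of angle_4 in the frame of jig between -0.004 and 0.004 m and (z of angle_4 in the frame of jig between 0.0212 and 0.0268 m or z of angle_4 in the frame of jig between 0.03251 and 0.03811 m or z of angle_4 in the frame of jig between 0.04382 and 0.04942 m or z of angle_4 in the frame of jig between 0.05513 and 0.06073 m or z of angle_4 in the frame of jig between 0.06644 and 0.07204 m) and x of angle_5 in the frame of jig between -0.004 and 0.004 m and (z of angle_5 in the frame of jig between 0.0212 and 0.0268 m or z of angle_5 in the frame of jig between 0.03251 and 0.03811 m or z of angle_5 in the frame of jig between 0.04382 and 0.04942 m or z of angle_5 in the frame of jig between 0.05513 and 0.06073 m or z of angle_5 in the frame of jig between 0.06644 and 0.07204 m) and linear speed of each of angle_1, angle_2, angle_3, angle_4, angle_5 below 0.01 m/s and value of joint collar below 0.1015 m and value of joint screw below 0.3 rad); the robot touches nothing.
It fails at once if a bystander is disturbed (moved over 45 mm) (distance of any of wire_spool, jar, flat_bar, mug from where it was at the start of the episode above 0.045 m).
It fails at once if the collar is forced along with its screw still tight (value of joint screw below 0.3 rad and value of joint collar between 0.015 and 0.09 m and distance of collar_face from where it was at the start of the episode above 0.01 m).
Of angle_1, angle_2, angle_3, angle_4, angle_5 only 3 to 5 are there at a start; the rules pass over those that are not, and their reading is None.
At some moment in a run one of angle_1, angle_2, angle_3, angle_4, angle_5 may be knocked a few centimetres aside while the robot is not near it.
It also fails if it takes over 210 s, if anything falls off the work surface, if the arm or the gripper's body presses on something with over 40 N, if the wrist force passes 120 N, or if a joint passes its speed limit or range.

ROBOT

A 6-joint arm with a two-finger parallel gripper is mounted at the origin on the work surface. World frame = base frame: x ahead of the robot, y to its left, z up, the work surface at z = 0. Lengths are in mm, angles in rad, forces in N, time in s.
With the tool pointing down it reaches from about 350 to 775 mm from the base axis. Payload 7.3 kg.
Tool frame: the origin (TCP) lies on the centre line of the jaws, within the pads' length; the fingertips stand 17 mm ahead of it and the grasp point (between the pads) lies 2 mm behind it; z points along the fingers, y is the line along which they close (so a half turn about z gives the same grasp; the last joint's range is limited). The gripper opens to 92 mm and grips with 3 to 60 N. Pads are 19 mm wide; open, the fingers measure 130 mm over their backs; the gripper's body (75 mm by 190 mm) begins 47 mm behind the grasp point.
Start: joints at [-1.466, 0.342, 1.524, -0, 1.275, -0.146], TCP at [130.316, -508.591, 204.541] pointing down, gripper open.
Joint ranges: [-2.53, 2.53], [-0.77, 2.02], [0.04, 2.7], [-1, 4.14], [0.28, 2.66], [-3.11, 3.11]. Speed limits (rad/s): [2.57, 2.57, 3.14, 3.14, 3.14, 3.14].

INTERFACE

Orientations are given as [roll, pitch, yaw] about the fixed x, y, z axes, in that order (R = Rz(yaw) Ry(pitch) Rx(roll)).
In Python, from plant import bot gives the robot as it stands. The module is installed in compiled form; this text tells all that it offers.
- The arm moves only by the shell command python3 -m pendant 'ROWS'. ROWS is JSON, a list of rows, each a list of 3 entries, a list of its own where there are three numbers: the shift along the world's x, y, z as a fraction of full scale, then the turn, a rotation vector about the world's x, y, z as a fraction of full scale, then the opening, from -1 (shut) to 1 (fully open), so that 0 is half open. In form: [[[tx, ty, tz], [rx, ry, rz], claw], ...]. A call has exactly 10 rows; each row shifts and turns the commanded pose from where the row before left it; what a row does not reach is not made up. Full scale, the value 1, is 30 mm for a shift and 0.12 rad for a turn. A row lasts 1/12 s, in which the tool goes at most 41.7 mm and 7.16 degrees, less where a joint would pass 70% of its speed; a pose out of reach is approached as far as the arm can. A call with a number of a shift or a turn outside -1 to 1 is refused whole. A call with a gripper value outside its range is refused whole. The fingers move at their own pace and stop on an object; the grip force is fixed at half the most. Time passes only in rows, so rows that do not move let the fingers close, or fill a call up. It gives the time, the measured TCP pose, the force, the opening and the grip force at its end, in the units of the state.
- bot.get_obs(): the state, without advancing time (a new reading comes with each control period).
- bot.capture(name): name is "side" or "top" or "wrist"; returns the picture (400x640x3 uint8, blue, green, red); there is no depth.
- bot.camera_params(name): a dict with "fovy" (degrees; the focal length in pixels is half the picture's height over the tangent of half this angle, whatever the lens; pixels are square), "cx", "cy" (the principal point, pixels), "camera_from_world" (4x4, takes a point from world to camera coordinates). Camera axes: x right, y down, z forward; pixel columns grow to the right and rows downward; lengths in mm; the calibration is good to about 2 mm. A picture is of the moment at which its call begins: read the wrist's pose just before it. camera_params takes no time and is no camera call; for the wrist camera it gives the pose at the moment of the call.
- bot.close_job(): hands the job in; it is judged then, once.
The state is a dict: "time": time; "joint_positions": joint angles; "dq": joint speeds; "tau": joint torques, N m; "tool_pos": TCP position; "tcp_rot": TCP orientation; "contact_force": force on the tool from outside, world axes, zero at the start; "moment": the same for the moment, N m; "grip_width": finger opening in mm; "finger_force": force on a finger pad.
Only numpy, scipy, OpenCV 4.12 (cv2) and the standard library are available. Lean on these libraries where they do the work, as an engineer would, in place of code of your own. Each camera call takes 0.05 s, during which the arm holds its last target. There are 200 camera calls.

## Working session

There is one attempt and no reset: what is moved stays moved. The work goes in short steps, Python scripts to look and compute and a shell command to move; the robot and the scene stay as the last step left them, time stands still between calls to the robot, and variables do not carry over. Pictures are saved under pics/ and viewed, at most 14 in all, crops included, and the job is handed in when it is done.

```bash
mkdir -p pics
cat > h.py <<'E'
import numpy as np, cv2
from plant import bot
def snap(n,f):
    P=bot.camera_params(n); im=np.array(bot.capture(n)); cv2.imwrite(f'pics/{f}.png',im); np.savez(f'pics/{f}.npz',T=P['camera_from_world'],f=200/np.tan(np.radians(P['fovy'])/2),c=[P['cx'],P['cy']]); return im
def ray(f,u,v,z):
    d=np.load(f'pics/{f}.npz'); T=d['T']; R=T[:3,:3]; C=-R.T@T[:3,3]
    r=R.T@np.array([(u-d['c'][0])/d['f'],(v-d['c'][1])/d['f'],1]); return C+r*(z-C[2])/r[2]
def proj(f,p):
    d=np.load(f'pics/{f}.npz'); q=d['T'][:3,:3]@np.array(p)+d['T'][:3,3]; return q[:2]/q[2]*d['f']+d['c']
E
python3 - <<'E'
from h import *
a=snap('top','t0'); b=snap('side','s0')
for n in('top','side','wrist'): print(n,bot.camera_params(n))
print(bot.get_obs())
E
```

```text
top {'fovy': 45.915769012021855, 'cx': 326.6744911670683, 'cy': 199.331866357614, 'camera_from_world': array([[-2.68233077e-02, -9.99632418e-01,  3.94205463e-03,
         1.12491979e+02],
       [-9.94368616e-01,  2.62771945e-02, -1.02667251e-01,
         4.92132858e+02],
       [ 1.02525926e-01, -6.67373067e-03, -9.94707945e-01,
         1.36070512e+03],
       [ 0.00000000e+00,  0.00000000e+00,  0.00000000e+00,
         1.00000000e+00]])}
side {'fovy': 47.50591470878591, 'cx': 316.3241016394071, 'cy': 197.35125349957954, 'camera_from_world': array([[-9.96395686e-01, -8.40492910e-02,  1.14609424e-02,
         4.99535128e+02],
       [-5.42608092e-02,  5.27661394e-01, -8.47720012e-01,
         3.65045105e+01],
       [ 6.52027691e-02, -8.45286443e-01, -5.30320119e-01,
         1.47245349e+03],
       [ 0.00000000e+00,  0.00000000e+00,  0.00000000e+00,
         1.00000000e+00]])}
wrist {'fovy': 58.933811639338934, 'cx': 318.6754790153875, 'cy': 195.79986759057905, 'camera_from_world': array([[ 2.48008525e-01, -9.68757641e-01, -6.35993031e-04,
        -5.25667562e+02],
       [-9.37777
[... 227 characters left out ...]
00000e+00]])}
{'time': 0.1, 'joint_positions': array([-1.46600492e+00,  3.42669322e-01,  1.52492320e+00,  1.20314047e-05,
        1.27542745e+00, -1.45997040e-01]), 'dq': array([-0.00159787, -0.00149709, -0.00176637, -0.00160341, -0.00170249,
       -0.00069052]), 'tau': array([ 9.97704592e-04, -4.32005060e+01, -2.44694173e+01,  7.18611851e-02,
        5.25260519e-02, -5.08603114e-05]), 'tool_pos': array([ 130.27233345, -508.16384018,  203.90545164]), 'tcp_rot': array([-3.14018219e+00, -2.19027864e-04,  2.50784779e-01]), 'contact_force': array([-0.1160898 ,  0.35723805,  0.18906475]), 'moment': array([ 0.0057294 , -0.01549262, -0.02273523]), 'finger_force': 0.0, 'grip_width': 92.18680695115}
```

View pics/t0.png

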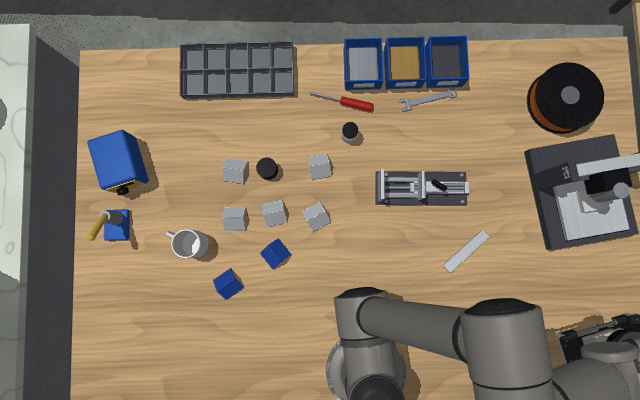

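View pics/s0.png

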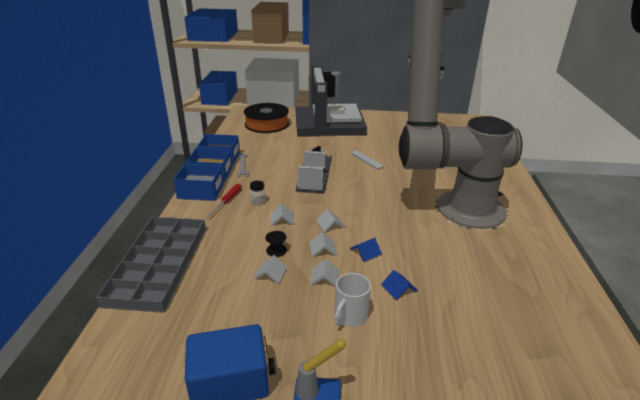

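Run:
```python
from h import *
a=cv2.imread('pics/t0.png')
c1=cv2.resize(a[160:215,365:480],None,fx=6.5,fy=6.5,interpolation=cv2.INTER_CUBIC)
cv2.imwrite('pics/c1.png',c1)
hsv=cv2.cvtColor(a,cv2.COLOR_BGR2HSV)
m=((hsv[...,1]<45)&(hsv[...,2]>110)).astype(np.uint8)*255
m[:145]=0;m[240:]=0;m[:,:215]=0;m[:,340:]=0
m=cv2.morphologyEx(m,cv2.MORPH_OPEN,np.ones((3,3)))
cs,_=cv2.findContours(m,0,2)
for c in cs:
    if cv2.contourArea(c)<100: continue
    (u,v),s,an=cv2.minAreaRect(c); print(u,v,s,an,'->',ray('t0',u,v,20)[:2], cv2.contourArea(c))
    bp=cv2.boxPoints(((u,v),s,an)); W=np.array([ray('t0',*p,20)[:2] for p in bp]); print(np.round([np.linalg.norm(W[1]-W[0]),np.linalg.norm(W[2]-W[1])],1), np.degrees(np.arctan2(*(W[1]-W[0])[::-1])))
c2=cv2.resize(a[150:235,215:340],None,fx=6,fy=6,interpolation=cv2.INTER_CUBIC); cv2.imwrite('pics/c2.png',c2)
```

```text
233.0 218.5 (23.0, 22.0) 90.0 -> [446.26438786 375.34442481] 452.5
[64.6 67.5] -91.51744772004874
316.1000061035156 216.19998168945312 (23.702320098876953, 21.466251373291016) 63.43495178222656 -> [446.5464427  131.67744608] 461.0
[63.1 69.8] -64.82292424082478
273.5705871582031 212.817626953125 (23.536958694458008, 21.584583282470703) 77.47119140625 -> [459.80666399 256.25065253] 450.5
[63.4 69.5] -78.88926830369847
233.45944213867188 170.2432403564453 (22.35826301574707, 23.015857696533203) 9.462322235107422 -> [589.37944865 373.05786274] 435.0
[68.8 66.6] -9.61115228921678
318.89599609375 165.92800903320312 (23.076223373413086, 20.92959976196289) 79.69515228271484 -> [595.70788829 119.71909416] 437.0
[62.3 69.4] -81.03008697445583
```

View pics/c1.png

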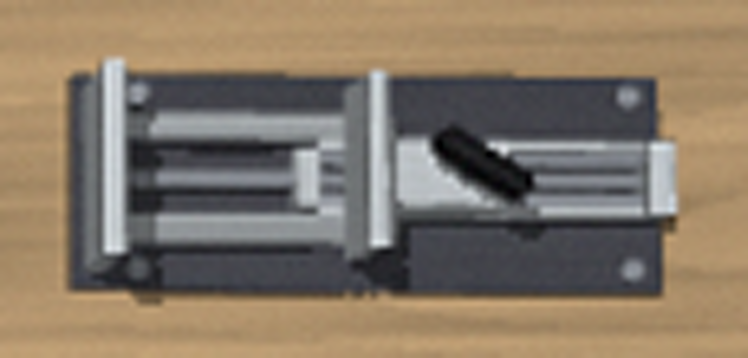

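View pics/c2.png

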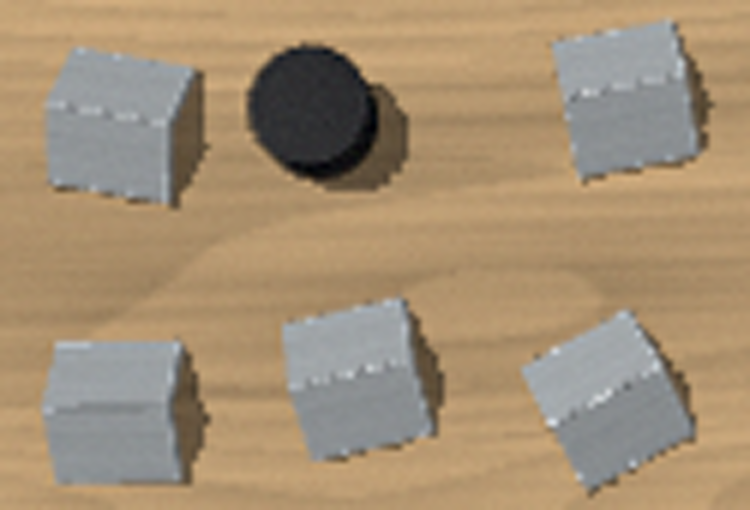

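```bash
cat >> h.py <<'E'
def ang(p,q): d=np.array(p)[:2]-np.array(q)[:2]; return np.arctan2(d[1],d[0])
def wrp(a): return (a+np.pi/2)%np.pi-np.pi/2
E
python3 - <<'E'
from h import *
c1=lambda u,v:(365+(u+.5)/6.5-.5,160+(v+.5)/6.5-.5); c2=lambda u,v:(215+(u+.5)/6-.5,150+(v+.5)/6-.5)
zb=10
B=np.array([ray('t0',*c1(*p),zb)[:2] for p in [(68,76),(655,78),(662,293),(70,292)]])
print('base z10',np.round(B,1),[np.round(np.linalg.norm(B[i]-B[(i+1)%4]),1) for i in range(4)])
e=[(B[0]+B[3])/2,(B[1]+B[2])/2]; d=(e[0]-e[1])/np.linalg.norm(e[0]-e[1]); print('dir',d,np.degrees(np.arctan2(d[1],d[0])))
print('O from ends',e[0]-95*d,e[1]+175*d)
st=[ray('t0',*c1(*p),95) for p in [(115,60),(115,253)]]; print('stop top mid',np.round(st,1))
pl=[ray('t0',*c1(*p),95) for p in [(378,70),(381,248)]]; print('plate top',np.round(pl,1))
bar=[ray('t0',*c1(*p),90.5)[:2] for p in [(440,138),(528,188)]]; print('bar',bar,(bar[0]+bar[1])/2,np.degrees(ang(*bar)))
for n,p,q in [('A',(48,102),(170,124)),('B',(570,95),(685,76)),('C',(45,408),(178,405)),('D',(292,388),(420,366)),('E',(550,425),(660,365))]:
    P,Q=ray('t0',*c2(*p),41),ray('t0',*c2(*q),41); print(n,np.round((P+Q)/2,1),np.linalg.norm(P-Q).round(1),'ridge-90',np.round(wrp(ang(P,Q)-np.pi/2),3))
E
```

```text
base z10 [[ 576.9  -47.4]
 [ 568.9 -317.3]
 [ 469.7 -314.9]
 [ 477.3  -44.6]] [np.float64(270.0), np.float64(99.3), np.float64(270.4), np.float64(99.7)]
dir [0.02888836 0.99958264] 88.34458874337541
O from ends [ 524.36893043 -140.97563164] [ 524.36312781 -141.17641175]
stop top mid [[569.7 -58.5  95. ]
 [486.  -55.2  95. ]]
plate top [[ 562.4 -171.9   95. ]
 [ 485.1 -169.5   95. ]]
bar [array([ 532.68248482, -198.21600499]), array([ 509.92224886, -235.13324005])] [ 521.30236684 -216.67462252] 58.345312514807695
A [591.2 371.1  41. ] 60.5 ridge-90 -0.206
B [598.2 118.6  41. ] 56.8 ridge-90 0.14
C [448.2 370.8  41. ] 63.9 ridge-90 -0.004
D [459.3 253.   41. ] 62.5 ridge-90 0.144
E [447.5 133.2  41. ] 60.3 ridge-90 0.474
```

```bash
python3 -m pendant '[[[0.65,0.48,0],[0,0,0.32],0.2],[[0.65,0.48,0],[0,0,0.32],0.2],[[0.65,0.48,0],[0,0,0.32],0.2],[[0.65,0.48,0],[0,0,0.32],0.2],[[0.65,0.48,0],[0,0,0.32],0.2],[[0.65,0.48,0],[0,0,0.32],0.2],[[0.65,0.48,0],[0,0,0.32],0.2],[[0.65,0.48,0],[0,0,0.32],0.2],[[0.65,0.48,0],[0,0,0.32],0.2],[[0.65,0.48,0],[0,0,0.32],0.2]]' && python3 -m pendant '[[[0.65,0.48,0],[0,0,0.32],0.2],[[0.65,0.48,0],[0,0,0.32],0.2],[[0.65,0.48,0],[0,0,0.32],0.2],[[0.65,0.48,0],[0,0,0.32],0.2],[[0.65,0.48,0],[0,0,0.32],0.2],[[0.65,0.48,0],[0,0,0.32],0.2],[[0.65,0.48,0],[0,0,0.32],0.2],[[0.65,0.48,0],[0,0,0.32],0.2],[[0.65,0.48,0],[0,0,0.32],0.2],[[0.65,0.48,0],[0,0,0.32],0.2]]'
python3 - <<'E'
from h import *
o=bot.get_obs();print(o['tool_pos'],o['tcp_rot'],o['joint_positions'].round(2),o['grip_width'],o['contact_force'])
snap('wrist','w0')
E
```

```text
time: 0.93
tool_pos: [326.0, -363.6, 204.3]
tcp_rot: [-3.141, -0.0, 0.637]
contact_force: [0.1, -0.8, 0.3]
grip_width: 55.0
finger_force: 0.0
time: 1.77
tool_pos: [521.0, -219.6, 204.1]
tcp_rot: [-3.141, 0.0, 1.021]
contact_force: [0.4, -0.1, -0.4]
grip_width: 55.1
finger_force: 0.0
[ 520.97891628 -219.5942173   204.12477533] [-3.14077253e+00  3.30960147e-05  1.02074333e+00] [-0.53  0.42  1.41 -0.    1.32  0.02] 55.06282533859517 [ 0.35611285 -0.14302507 -0.36003234]
```

View pics/w0.png

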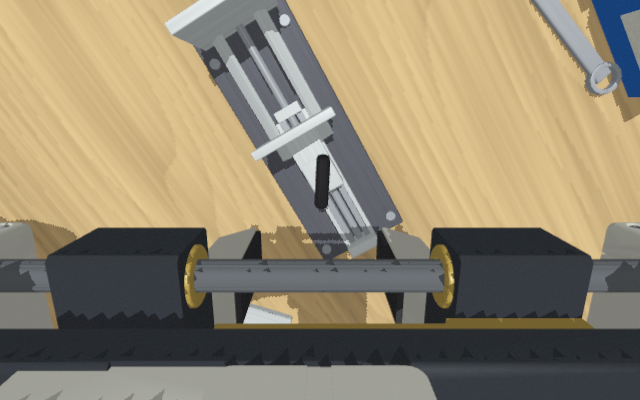

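Run:
```python
from h import *
im=cv2.imread('pics/w0.png'); g=im.max(2); m=(g[145:225,300:345]<45); v,u=np.nonzero(m); u=u+300;v=v+145
print(u.min(),u.max(),v.min(),v.max())
for r in range(v.min(),v.max()+1,6): print(r,u[v==r].min(),u[v==r].max())
for cx,cy in [(521.5,-217.5)]:
  for a in (1.018,):
    for s in(-23,23):
      for z in(90.5,64.5): print(s,z,proj('w0',(cx+s*np.cos(a),cy+s*np.sin(a),z)))
```

```text
315 329 155 208
155 321 325
161 317 329
167 317 328
173 317 328
179 316 328
185 316 327
191 316 327
197 315 327
203 315 327
-23 90.5 [316.55082171 208.61118972]
-23 64.5 [316.70947173 200.65012995]
23 90.5 [316.61093286 155.6284444 ]
23 64.5 [316.77059494 151.54820282]
```

Run:
```python
from h import *
P,Q=ray('w0',323,155,90.5),ray('w0',321,208,90.5); print(P,Q,(P+Q)/2,ang(P,Q)); print(proj('w0',(520.98,-219.6,90.5)))
```

```text
[ 538.38276165 -200.2581046    90.5       ] [ 512.99160847 -238.61648765   90.5       ] [ 525.68718506 -219.43729612   90.5       ] 0.9860694553376058
[317.35402937 185.0001178 ]
```

```bash
python3 -m pendant '[[[0.02,0.01,-0.63],[0,0,-0.03],0.2],[[0.02,0.01,-0.63],[0,0,-0.03],0.2],[[0.02,0.01,-0.63],[0,0,-0.03],0.2],[[0.02,0.01,-0.63],[0,0,-0.03],0.2],[[0,0,-0.6],[0,0,0],0.2],[[0,0,0],[0,0,0],0.2],[[0,0,0],[0,0,0],0.2],[[0,0,0],[0,0,0],0.2],[[0,0,0],[0,0,0],0.2],[[0,0,0],[0,0,0],0.2]]'
python3 - <<'E'
from h import *
snap('wrist','w1')
E
```

```text
time: 2.65
tool_pos: [523.3, -219.8, 112.2]
tcp_rot: [3.139, -0.0, 1.004]
contact_force: [-1.0, 0.6, 0.5]
grip_width: 55.1
finger_force: 0.0
```

View pics/w1.png

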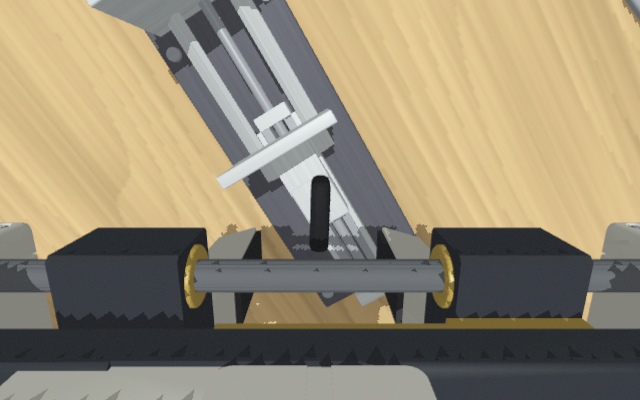

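```bash
python3 -m pendant '[[[0,0,-0.4],[0,0,-0.05],0.2],[[0,0,-0.4],[0,0,-0.05],0.2],[[0,0,-0.4],[0,0,-0.05],0.2],[[0,0,0],[0,0,0],-0.2],[[0,0,0],[0,0,0],-0.4],[[0,0,0],[0,0,0],-0.6],[[0,0,0],[0,0,0],-0.8],[[0,0,0],[0,0,0],-1],[[0,0,0],[0,0,0],-1],[[0,0,0],[0,0,0],-1]]'
```

```text
time: 3.53
tool_pos: [522.9, -219.5, 75.3]
tcp_rot: [3.141, -0.0, 0.986]
contact_force: [0.6, 0.3, 0.0]
grip_width: 13.1
finger_force: 0.0
```

```bash
python3 -m pendant '[[[0,0,0],[0,0,0],-1],[[0,0,0],[0,0,0],-1],[[0,0,0],[0,0,0],-1],[[0,0,0],[0,0,0.3],-1],[[0,0,0],[0,0,0.4],-1],[[0,0,0],[0,0,0.4],-1],[[0,0,0],[0,0,0.4],-1],[[0,0,0],[0,0,0.4],-1],[[0,0,0],[0,0,0.4],-1],[[0,0,0],[0,0,0.4],-1]]' && python3 -m pendant '[[[0,0,0],[0,0,0.5],-1],[[0,0,0],[0,0,0.5],-1],[[0,0,0],[0,0,0.5],-1],[[0,0,0],[0,0,0.5],-1],[[0,0,0],[0,0,0.5],-1],[[0,0,0],[0,0,0.5],-1],[[0,0,0],[0,0,0.5],-1],[[0,0,0],[0,0,0.5],-1],[[0,0,0],[0,0,0.5],-1],[[0,0,0],[0,0,0.5],-1]]' && python3 -m pendant '[[[0,0,0],[0,0,0.5],-1],[[0,0,0],[0,0,0.5],-1],[[0,0,0],[0,0,0.5],-1],[[0,0,0],[0,0,0.3],-1],[[0,0,0],[0,0,0],-1],[[0,0,0],[0,0,0],-1],[[0,0,0],[0,0,0],-1],[[0,0,0],[0,0,0],-1],[[0,0,0],[0,0,0],-1],[[0,0,0],[0,0,0],-1]]' ; python3 -c "
from h import *
print(bot.get_obs()['moment'],bot.get_obs()['joint_positions'].round(2))"
```

```text
time: 4.37
tool_pos: [522.7, -219.4, 74.9]
tcp_rot: [-3.142, 0.0, 1.313]
contact_force: [0.1, -0.2, 0.2]
grip_width: 0.4
finger_force: 0.0
time: 5.2
tool_pos: [522.7, -219.4, 74.9]
tcp_rot: [3.142, -0.0, 1.913]
contact_force: [0.3, 0.1, -1.0]
grip_width: 0.5
finger_force: 0.0
time: 6.03
tool_pos: [522.7, -219.4, 75.0]
tcp_rot: [3.141, 0.0, 2.126]
contact_force: [0.3, 0.5, 0.9]
grip_width: 0.3
finger_force: 0.0
[ 0.0261501  -0.08803933 -0.01952207] [-0.53  0.55  1.58  0.    1.02 -1.09]
```

Run:
```python
from h import *
a=snap('wrist','w2')
b=snap('side','s2'); c=cv2.resize(b[100:220,240:400],None,fx=2.5,fy=2.5)
cv2.imwrite('pics/m2.png',np.hstack([cv2.resize(a[130:400],(400,169)),np.zeros((169,1,3),np.uint8)]) if 0 else np.vstack([cv2.resize(a,(480,300)),cv2.resize(c,(480,300))]))
```

```text
(no output)
```

View pics/m2.png

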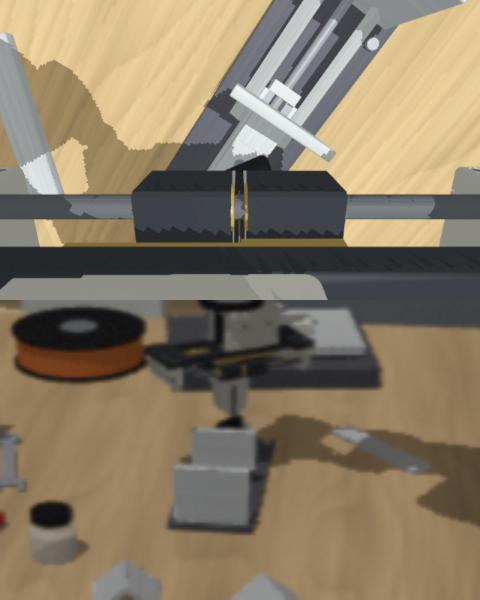

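Run:
```python
from h import *
print('tip in w1',proj('w1',(523.3,-219.8,95.2)), 'bar ends w1',[ray('w1',u,v,90.5).round(1) for u,v in((320,177),(319,249))])
for z in(58,75,90.5): print(z,proj('s2',(522.7,-219.4,z)))
print('crop of side', 'black bar at',240+232*(400/480)/2.5,100+122/2.5)
im=cv2.imread('pics/s2.png'); 
d=np.load('pics/w2.npz'); 
for z in(58,75): print(proj('w2',(522.7,-219.4,z)))
print('bar now', [ray('w2',u*640/480,v*400/300,90.5).round(1) for u,v in((268,157),(255,167))])
o=bot.get_obs(); print(o['tool_pos'],o['grip_width'])
```

```text
tip in w1 [316.66577848 221.65484343] bar ends w1 [array([ 538.8, -199.2,   90.5]), array([ 514.1, -236.8,   90.5])]
58 [315.72887225 154.45632047]
75 [315.77921737 150.25819912]
90.5 [315.82560151 146.39037124]
crop of side black bar at 317.33333333333337 148.8
[318.6188776  220.41927815]
[318.62973395 230.50093635]
bar now [array([ 529.9, -195.4,   90.5]), array([ 526.4, -205.6,   90.5])]
[ 522.70148365 -219.40315558   74.93310038] 0.18214177939560094
```

Run:
```python
from h import *
k=4/3
P=[ray('w2',u*k,v*k,95).round(1) for u,v in((235,86),(333,154))]; print('plate w2',P)
P=[ray('w1',u,v,95).round(1) for u,v in((335,112),(219,183))]; print('plate w1',P)
P=[ray('w0',u,v,95).round(1) for u,v in((334,110),(254,157))]; print('plate w0',P)
a=cv2.imread('pics/w2.png'); cv2.imwrite('pics/c3.png',cv2.resize(a[80:300,220:460],(720,600),interpolation=cv2.INTER_CUBIC))
```

```text
plate w2 [array([ 488.3, -168.4,   95. ]), array([ 562.3, -171.4,   95. ])]
plate w1 [array([ 565.3, -172.4,   95. ]), array([ 488.8, -170.4,   95. ])]
plate w0 [array([ 564.8, -173.7,   95. ]), array([ 489.6, -171.5,   95. ])]
```

View pics/c3.png

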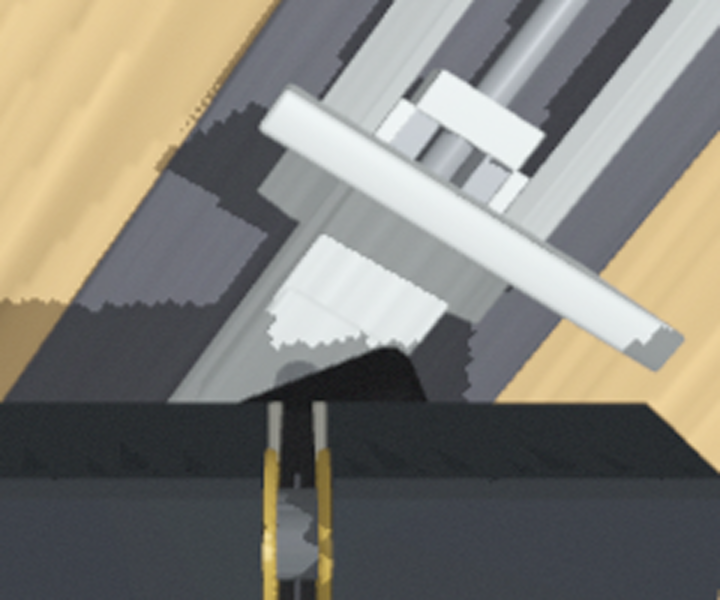

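```bash
python3 - <<'E'
from h import *
p=[ray('w2',u,v,90.5).round(1) for u,v in((301.7,226.7),(350,208.3),(361.7,226.7))]; print(p, ang(p[1],p[0]), ang(p[1],p[2]))
print(bot.get_obs()['grip_width'],bot.get_obs()['finger_force'])
E
python3 -m pendant '[[[0,0,0],[0,0,0],-0.9],[[0,0,0],[0,0,0],-0.8],[[0,0,0],[0,0,0],-0.7],[[0,0,0],[0,0,0],-0.6],[[0,0,0],[0,0,0],-0.5],[[0,0,0.4],[0,0,0],-0.4],[[0,0,0.8],[0,0,0],-0.4],[[0,0,1],[0,0,0],-0.4],[[0,0,1],[0,0,0],-0.4],[[0,0,1],[0,0,0],-0.4]]'
python3 - <<'E'
from h import *
a=snap('wrist','w3'); cv2.imwrite('pics/c4.png',cv2.resize(a[60:300,180:480],(750,600),interpolation=cv2.INTER_CUBIC))
E
```

```text
[array([ 511.6, -217.3,   90.5]), array([ 526.6, -196.8,   90.5]), array([ 536.6, -201.7,   90.5])] 0.9391056924559273 2.6859770003785703
0.18214177939560094 0.0
time: 6.97
tool_pos: [522.5, -219.2, 202.2]
tcp_rot: [-3.142, -0.0, 2.126]
contact_force: [0.9, -0.2, -0.2]
grip_width: 27.4
finger_force: 0.0
```

View pics/c4.png

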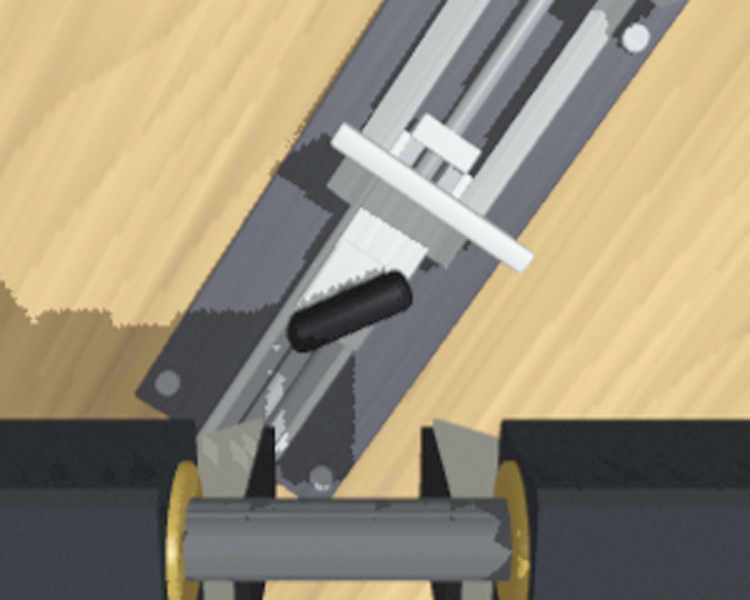

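Run:
```python
from h import *
b=snap('side','s3'); o=bot.get_obs(); x,y,z=o['tool_pos']; 
for dz,c in((0,(0,0,255)),(-17,(0,255,0)),(30,(255,0,0)),(45,(0,255,255))):
    u,v=proj('s3',(x,y,z+dz)); print(dz,u,v); b[int(round(v)),int(round(u))]=c
cv2.imwrite('pics/c5.png',cv2.resize(b[70:190,260:370],(550,600),interpolation=cv2.INTER_NEAREST))
```

```text
0 315.53874341887445 116.01207246614993
-17 315.4875967584466 120.58436575869865
30 315.63043709670677 107.81504875795339
45 315.6769853176173 103.65383634507864
```

View pics/c5.png

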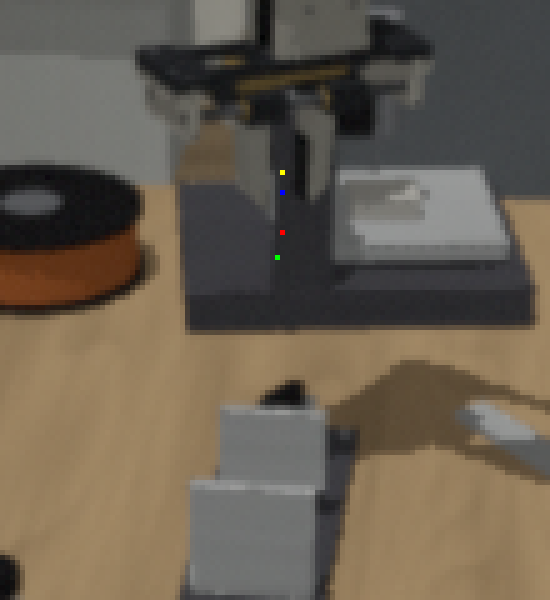

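```bash
python3 -m pendant '[[[0,0,-0.3],[0,0,-0.95],0.2],[[0,0,-0.3],[0,0,-0.95],0.2],[[0,0,-0.3],[0,0,-0.95],0.2],[[0,0,-0.3],[0,0,-0.95],0.2],[[0,0,-0.3],[0,0,-0.95],0.2],[[0,0,-0.3],[0,0,-0.95],0.2],[[0,0,-0.3],[0,0,-0.95],0.2],[[0,0,-0.3],[0,0,-0.95],0.2],[[0,0,-0.3],[0,0,-0.95],0.2],[[0,0,-0.3],[0,0,-0.95],0.2]]' && python3 -m pendant '[[[0.03,0,-0.5],[0,0,0],0.2],[[0,0,-0.5],[0,0,0],0.2],[[0,0,-0.4],[0,0,0],0.2],[[0,0,-0.3],[0,0,0],0.2],[[0,0,-0.2],[0,0,0],0],[[0,0,0],[0,0,0],-0.2],[[0,0,0],[0,0,0],-0.4],[[0,0,0],[0,0,0],-0.6],[[0,0,0],[0,0,0],-0.8],[[0,0,0],[0,0,0],-0.9]]' && python3 -m pendant '[[[0,0,0],[0,0,0],-1],[[0,0,0],[0,0,0],-1],[[0,0,0],[0,0,0],-1],[[0,0,0],[0,0,0],-1],[[0,0,0],[0,0,0],-1],[[0,0,0],[0,0,0],-1],[[0,0,0],[0,0,0],-1],[[0,0,0],[0,0,0],-1],[[0,0,0],[0,0,0],-1],[[0,0,0],[0,0,0],-1]]'
```

```text
time: 7.9
tool_pos: [522.3, -219.2, 109.7]
tcp_rot: [-3.141, 0.0, 0.981]
contact_force: [1.0, 0.6, 0.4]
grip_width: 55.0
finger_force: 0.0
time: 8.73
tool_pos: [524.0, -219.6, 54.6]
tcp_rot: [3.14, -0.0, 0.986]
contact_force: [0.5, -0.2, -0.3]
grip_width: 20.1
finger_force: 0.0
time: 9.57
tool_pos: [524.0, -219.6, 54.4]
tcp_rot: [3.14, -0.0, 0.986]
contact_force: [0.3, 0.5, 5.3]
grip_width: 11.6
finger_force: 30.0
```

```bash
python3 -m pendant '[[[0,0,0],[0,0,0.4],-1],[[0,0,0],[0,0,0.5],-1],[[0,0,0],[0,0,0.5],-1],[[0,0,0],[0,0,0.5],-1],[[0,0,0],[0,0,0.5],-1],[[0,0,0],[0,0,0.5],-1],[[0,0,0],[0,0,0.5],-1],[[0,0,0],[0,0,0.5],-1],[[0,0,0],[0,0,0.5],-1],[[0,0,0],[0,0,0.5],-1]]' && python3 -m pendant '[[[0,0,0],[0,0,0.5],-1],[[0,0,0],[0,0,0.5],-1],[[0,0,0],[0,0,0.5],-1],[[0,0,0],[0,0,0.5],-1],[[0,0,0],[0,0,0.5],-1],[[0,0,0],[0,0,0.5],-1],[[0,0,0],[0,0,0.5],-1],[[0,0,0],[0,0,0.5],-1],[[0,0,0],[0,0,0.5],-1],[[0,0,0],[0,0,0.3],-1]]'; python3 -c "
from h import *
o=bot.get_obs();print(o['moment'],o['joint_positions'].round(2))"
```

```text
time: 10.4
tool_pos: [523.7, -219.3, 54.4]
tcp_rot: [3.141, 0.0, 1.578]
contact_force: [0.4, 1.3, 6.0]
grip_width: 11.7
finger_force: 30.0
time: 11.23
tool_pos: [523.4, -219.4, 54.4]
tcp_rot: [-3.141, -0.0, 2.154]
contact_force: [-0.7, 0.1, 6.8]
grip_width: 11.9
finger_force: 30.0
[ 0.11154687  0.04197627 -0.06417187] [-0.53  0.58  1.6  -0.    0.97 -1.11]
```

```bash
python3 -m pendant '[[[0,-0.1,0],[0,0,0],-1],[[-0.01,-0.2,0],[0,0,0],-1],[[-0.01,-0.2,0],[0,0,0],-1],[[-0.01,-0.2,0],[0,0,0],-1],[[0,-0.2,0],[0,0,0],-1],[[-0.01,-0.2,0],[0,0,0],-1],[[0,-0.2,0],[0,0,0],-1],[[-0.01,-0.2,0],[0,0,0],-1],[[0,-0.2,0],[0,0,0],-1],[[0,0,0],[0,0,0],-1]]'
```

```text
time: 12.07
tool_pos: [521.7, -271.2, 54.4]
tcp_rot: [-3.141, -0.0, 2.15]
contact_force: [-2.5, -2.4, 8.0]
grip_width: 11.8
finger_force: 30.0
```

```bash
python3 -m pendant '[[[0,-0.05,0],[0,0,0],-1],[[0,-0.05,0],[0,0,0],-1],[[0,-0.05,0],[0,0,0],-1],[[0,0,0],[0,0,0],-1],[[0,0,0],[0,0,0],-1],[[0,0,0],[0,0,0],-1],[[0,0,0],[0,0,0],-1],[[0,0,0],[0,0,0],-1],[[0,0,0],[0,0,0],-1],[[0,0,0],[0,0,0],-1]]'
python3 - <<'E'
from h import *
a=snap('wrist','w4'); cv2.imwrite('pics/w4.png',a)
h=a.max(2)
E
```

```text
time: 12.9
tool_pos: [521.5, -274.7, 54.3]
tcp_rot: [-3.141, -0.001, 2.151]
contact_force: [-2.2, 0.6, 8.0]
grip_width: 11.8
finger_force: 30.0
```

```bash
python3 -m pendant '[[[0,0,0],[0,0,0],-0.7],[[0,0,0],[0,0,0],-0.4],[[0,0,0],[0,0,0],-0.2],[[0,0,0],[0,0,0],-0.13],[[0,0,0.5],[0,0,0],-0.13],[[0,0,0.8],[0,0,0],-0.13],[[0,0,1],[0,0,0],-0.13],[[0,0,1],[0,0,0],-0.13],[[0,0,1],[0,0,0],-0.13],[[0,0,0.7],[0,0,0],-0.13]]' && python3 -m pendant '[[[-0.12,0.5,0],[0,0,-0.7],-0.1],[[-0.12,0.5,0],[0,0,-0.7],-0.1],[[-0.12,0.53,0],[0,0,-0.7],-0.1],[[-0.12,0.53,0],[0,0,-0.7],-0.1],[[-0.12,0.53,0],[0,0,-0.7],-0.1],[[-0.12,0.53,0],[0,0,-0.7],-0.1],[[-0.12,0.53,0],[0,0,-0.7],-0.1],[[-0.12,0.53,0],[0,0,-0.7],-0.1],[[-0.12,0.53,0],[0,0,-0.7],-0.1],[[-0.12,0.53,0],[0,0,-0.7],-0.1]]' && python3 -m pendant '[[[-0.12,0.53,0],[0,0,-0.7],-0.1],[[-0.12,0.53,0],[0,0,-0.7],-0.1],[[-0.12,0.53,0],[0,0,-0.7],-0.1],[[-0.12,0.53,0],[0,0,-0.7],-0.1],[[-0.12,0.53,-0.9],[0,0,-0.7],-0.1],[[-0.12,0.53,-0.9],[0,0,-0.7],-0.1],[[-0.12,0.53,-0.9],[0,0,-0.7],-0.1],[[-0.12,0.53,-0.9],[0,0,-0.7],-0.1],[[-0.12,0.53,-0.9],[0,0,-0.7],-0.1],[[-0.12,0.53,-0.9],[0,0,-0.7],-0.1]]'
python3 - <<'E'
from h import *
b=snap('top','t4'); cv2.imwrite('pics/c6.png',cv2.resize(b[150:240,210:480],(800,267),interpolation=cv2.INTER_CUBIC))
E
```

```text
time: 13.78
tool_pos: [522.6, -275.2, 206.7]
tcp_rot: [3.141, 0.002, 2.151]
contact_force: [-0.3, 0.2, -0.1]
grip_width: 39.9
finger_force: 0.0
time: 14.62
tool_pos: [485.7, -116.9, 203.7]
tcp_rot: [-3.141, -0.0, 1.306]
contact_force: [0.3, 0.5, 0.2]
grip_width: 41.5
finger_force: 0.0
time: 15.45
tool_pos: [449.7, 42.1, 40.8]
tcp_rot: [3.141, -0.0, 0.466]
contact_force: [0.7, 0.0, -0.2]
grip_width: 41.2
finger_force: 0.0
```

View pics/c6.png

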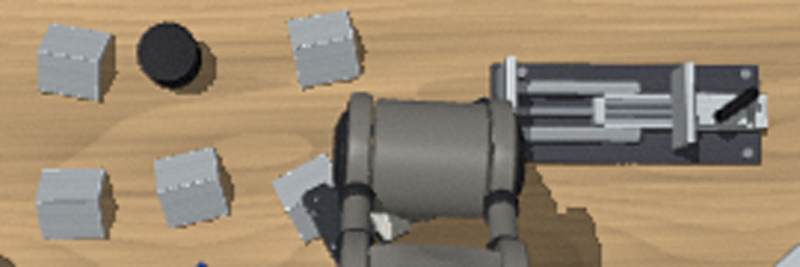

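```bash
python3 -m pendant '[[[0,0,-0.3],[0,0,0],-0.1],[[0,0,-0.3],[0,0,0],-0.1],[[0,0,-0.3],[0,0,0],-0.1],[[0,0,-0.2],[0,0,0],-0.1],[[0,0,-0.2],[0,0,0],-0.1],[[0,0,-0.1],[0,0,0],-0.1],[[0,0,-0.1],[0,0,0],-0.1],[[0,0,-0.1],[0,0,0],-0.1],[[0,0,0],[0,0,0],-0.1],[[0,0,0],[0,0,0],-0.1]]'
```

```text
time: 16.33
tool_pos: [450.2, 41.3, -6.0]
tcp_rot: [3.141, -0.0, 0.47]
contact_force: [0.7, 0.4, 0.1]
grip_width: 41.4
finger_force: 0.0
```

```bash
python3 -m pendant '[[[0,0,-0.05],[0,0,0],-0.1],[[0,0,-0.05],[0,0,0],-0.1],[[0,0,-0.05],[0,0,0],-0.1],[[0,0,-0.05],[0,0,0],-0.1],[[0,0,0],[0,0,0],-0.1],[[0,0,0],[0,0,0],-0.1],[[0,0,0],[0,0,0],-0.1],[[0,0,0],[0,0,0],-0.1],[[0,0,0],[0,0,0],-0.1],[[0,0,0],[0,0,0],-0.1]]'
```

```text
time: 17.17
tool_pos: [450.1, 41.3, -12.0]
tcp_rot: [3.141, -0.0, 0.47]
contact_force: [0.2, -0.3, -0.6]
grip_width: 41.2
finger_force: 0.0
```

```bash
python3 -m pendant '[[[0,0,-0.05],[0,0,0],-0.1],[[0,0,-0.05],[0,0,0],-0.1],[[0,0,-0.05],[0,0,0],-0.1],[[0,0,0],[0,0,0],-0.1],[[0,0,0],[0,0,0],-0.1],[[0,0,0],[0,0,0],-0.1],[[0,0,0],[0,0,0],-0.1],[[0,0,0],[0,0,0],-0.1],[[0,0,0],[0,0,0],-0.1],[[0,0,0],[0,0,0],-0.1]]'
```

```text
time: 18.0
tool_pos: [450.1, 41.3, -16.5]
tcp_rot: [3.141, -0.0, 0.47]
contact_force: [-0.8, 0.4, 0.4]
grip_width: 41.2
finger_force: 0.0
```

```bash
python3 -m pendant '[[[0,0,-0.03],[0,0,0],-0.1],[[0,0,-0.03],[0,0,0],-0.1],[[0,0,-0.03],[0,0,0],-0.1],[[0,0,0],[0,0,0],-0.1],[[0,0,0],[0,0,0],-0.1],[[0,0,0],[0,0,0],-0.1],[[0,0,0],[0,0,0],-0.1],[[0,0,0],[0,0,0],-0.1],[[0,0,0],[0,0,0],-0.1],[[0,0,0],[0,0,0],-0.1]]'
```

```text
time: 18.83
tool_pos: [450.1, 41.3, -19.2]
tcp_rot: [3.141, 0.0, 0.47]
contact_force: [-0.0, -0.3, 0.8]
grip_width: 41.2
finger_force: 0.0
```

```bash
python3 -m pendant '[[[0,0,-0.03],[0,0,0],-0.1],[[0,0,-0.03],[0,0,0],-0.1],[[0,0,-0.03],[0,0,0],-0.1],[[0,0,0],[0,0,0],-0.1],[[0,0,0],[0,0,0],-0.1],[[0,0,0],[0,0,0],-0.1],[[0,0,0],[0,0,0],-0.1],[[0,0,0],[0,0,0],-0.1],[[0,0,0],[0,0,0],-0.1],[[0,0,0],[0,0,0],-0.1]]'
```

```text
time: 19.67
tool_pos: [450.1, 41.3, -21.9]
tcp_rot: [3.142, -0.0, 0.47]
contact_force: [-0.2, -0.1, 3.0]
grip_width: 41.3
finger_force: 1.5
```

```bash
python3 -m pendant '[[[0,0,-0.03],[0,0,0],-0.1],[[0,0,-0.03],[0,0,0],-0.1],[[0,0,-0.03],[0,0,0],-0.1],[[0,0,0],[0,0,0],-0.1],[[0,0,0],[0,0,0],-0.1],[[0,0,0],[0,0,0],-0.1],[[0,0,0],[0,0,0],-0.1],[[0,0,0],[0,0,0],-0.1],[[0,0,0],[0,0,0],-0.1],[[0,0,0],[0,0,0],-0.1]]'
```

```text
time: 20.5
tool_pos: [450.2, 41.3, -22.2]
tcp_rot: [3.141, -0.001, 0.471]
contact_force: [-9.4, -0.3, 36.5]
grip_width: 41.3
finger_force: 18.4
```

```bash
python3 -m pendant '[[[0,0,0.4],[0,0,0],-0.1],[[0,0,0.8],[0,0,0],0.1],[[0,0,0.9],[0,0,0],0.4],[[0,0,0.9],[0,0,0],0.8],[[0,0.1,0.9],[0,0,0],0.9],[[-0.02,0.6,0.4],[0,0,0],0.9],[[-0.02,0.8,0],[0,0,0],0.9],[[-0.02,0.8,0],[0,0,0],0.9],[[-0.03,0.7,0],[0,0,0],0.9],[[0,0.06,0],[0,0,0],0.9]]'
python3 - <<'E'
from h import *
o=bot.get_obs();print(o['tool_pos'],o['tcp_rot'])
a=snap('wrist','w5')
m=((cv2.cvtColor(a,cv2.COLOR_BGR2HSV)[...,1]<40)&(a.max(2)>110)).astype(np.uint8); m[226:]=0
k,l,s,c=cv2.connectedComponentsWithStats(m); print([ (s[i].tolist(),c[i].round(1).tolist()) for i in range(1,k) if s[i][4]>400])
cv2.imwrite('pics/w5c.png',a[60:260,180:460])
E
```

```text
time: 21.33
tool_pos: [447.1, 135.6, 104.3]
tcp_rot: [-3.141, -0.001, 0.473]
contact_force: [-0.6, -0.3, -0.2]
grip_width: 86.7
finger_force: 0.0
[447.0532034  135.64664287 104.29080507] [-3.14097309e+00 -5.16923099e-04  4.72685116e-01]
[([0, 0, 89, 106, 6148], [35.2, 43.4]), ([379, 0, 120, 79, 6658], [438.6, 32.4]), ([124, 44, 114, 114, 8607], [180.5, 98.4]), ([281, 146, 87, 80, 6502], [323.7, 186.0]), ([561, 162, 79, 64, 3401], [610.0, 199.2])]
```

View pics/w5c.png

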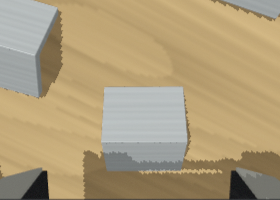

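Run:
```python
from h import *
a=cv2.imread('pics/w5.png'); g=cv2.cvtColor(a,cv2.COLOR_BGR2GRAY)
for c in(300,325,350): print(c,g[140:228:3,c].tolist())
P,Q=ray('w5',282,202,41),ray('w5',367,202,41); print(P,Q,(P+Q)/2,np.linalg.norm(P-Q),wrp(ang(P,Q)-np.pi/2))
```

```text
300 [168, 169, 160, 190, 190, 187, 189, 192, 186, 185, 188, 189, 189, 187, 192, 188, 188, 191, 189, 186, 188, 160, 157, 161, 137, 121, 123, 123, 122, 124]
325 [163, 166, 156, 192, 189, 188, 188, 191, 186, 187, 188, 189, 188, 187, 192, 187, 188, 189, 189, 187, 187, 162, 160, 160, 159, 160, 161, 133, 121, 123]
350 [157, 162, 170, 189, 190, 188, 189, 190, 185, 188, 188, 188, 188, 188, 191, 187, 188, 189, 189, 185, 188, 153, 159, 160, 158, 159, 160, 135, 121, 123]
[435.51055591 157.72245797  41.        ] [463.09960487 103.74065872  41.        ] [449.30508039 130.73155834  41.        ] 60.6233475823891 0.47247272333644297
```

```bash
python3 -m pendant '[[[0.02,-0.06,-0.5],[0,0,0],0.9],[[0.02,-0.06,-0.6],[0,0,0],0.9],[[0,0,-0.7],[0,0,0],0.9],[[0,0,-0.6],[0,0,0],0.9],[[0,0,-0.5],[0,0,0],0.9],[[0,0,-0.28],[0,0,0],0.9],[[0,0,0],[0,0,0],0.9],[[0,0,0],[0,0,0],0.5],[[0,0,0],[0,0,0],0.3],[[0,0,0],[0,0,0],0]]' && python3 -m pendant '[[[0,0,0],[0,0,0],-0.2],[[0,0,0],[0,0,0],-0.4],[[0,0,0],[0,0,0],-0.4],[[0,0,0],[0,0,0],-0.4],[[0,0,0],[0,0,0],-0.4],[[0,0,0],[0,0,0],-0.4],[[0,0,0],[0,0,0],-0.4],[[0,0,0],[0,0,0],-0.4],[[0,0,0],[0,0,0],-0.4],[[0,0,0],[0,0,0],-0.4]]'
```

```text
time: 22.22
tool_pos: [449.4, 129.4, 9.8]
tcp_rot: [3.141, -0.002, 0.47]
contact_force: [-0.8, -0.1, 0.2]
grip_width: 71.8
finger_force: 0.0
time: 23.05
tool_pos: [449.1, 129.6, 9.5]
tcp_rot: [3.141, -0.001, 0.471]
contact_force: [-0.4, -0.0, 6.7]
grip_width: 61.4
finger_force: 30.0
```

```bash
python3 -m pendant '[[[0,0,0.5],[0,0,0],-0.4],[[0,0,0.9],[0,0,0],-0.4],[[0,0,1],[0,0,0],-0.4],[[0,0,1],[0,0,0],-0.4],[[0.1,-0.4,0.5],[0,0,-0.2],-0.4],[[0.23,-0.8,0],[0,0,-0.4],-0.4],[[0.25,-0.9,0],[0,0,-0.4],-0.4],[[0.25,-0.9,0],[0,0,-0.4],-0.4],[[0.25,-0.9,0],[0,0,-0.4],-0.4],[[0.25,-0.9,0],[0,0,-0.4],-0.4]]' && python3 -m pendant '[[[0.25,-0.9,0],[0,0,-0.4],-0.4],[[0.25,-0.9,0],[0,0,-0.4],-0.4],[[0.25,-0.9,0],[0,0,-0.4],-0.4],[[0.25,-0.9,0],[0,0,-0.4],-0.4],[[0.2,-0.6,0],[0,0,-0.4],-0.4],[[0.15,-0.5,0],[0,0,-0.4],-0.4],[[0.05,-0.3,0],[0,0,-0.17],-0.4],[[0,0,0],[0,0,0],-0.4],[[0,0,0],[0,0,0],-0.4],[[0,0,0],[0,0,0],-0.4]]'
```

```text
time: 23.88
tool_pos: [488.4, -15.7, 125.8]
tcp_rot: [-3.141, 0.001, 0.204]
contact_force: [0.5, -0.2, -0.6]
grip_width: 61.1
finger_force: 30.0
time: 24.72
tool_pos: [530.0, -163.4, 125.8]
tcp_rot: [-3.141, 0.001, -0.1]
contact_force: [-0.0, 0.5, -1.6]
grip_width: 61.0
finger_force: 30.0
```

```bash
python3 -m pendant '[[[-0.06,0.25,0],[0,0,0.2],-0.4],[[-0.06,0.25,0],[0,0,0.2],-0.4],[[-0.07,0.24,0],[0,0,0.19],-0.4],[[0,0,-0.4],[0,0,0],-0.4],[[0,0,-0.6],[0,0,0],-0.4],[[0,0,-0.6],[0,0,0],-0.4],[[0,0,-0.5],[0,0,0],-0.4],[[0,0,-0.3],[0,0,0],-0.4],[[0,0,-0.2],[0,0,0],-0.4],[[0,0,0],[0,0,0],-0.4]]'
python3 - <<'E'
from h import *
a=snap('wrist','w6'); cv2.imwrite('pics/w6c.png',cv2.resize(a[60:300,180:460],(560,480)))
E
```

```text
time: 25.55
tool_pos: [524.2, -141.5, 47.1]
tcp_rot: [-3.141, 0.002, -0.03]
contact_force: [0.2, 0.2, -1.2]
grip_width: 61.1
finger_force: 30.0
```

View pics/w6c.png

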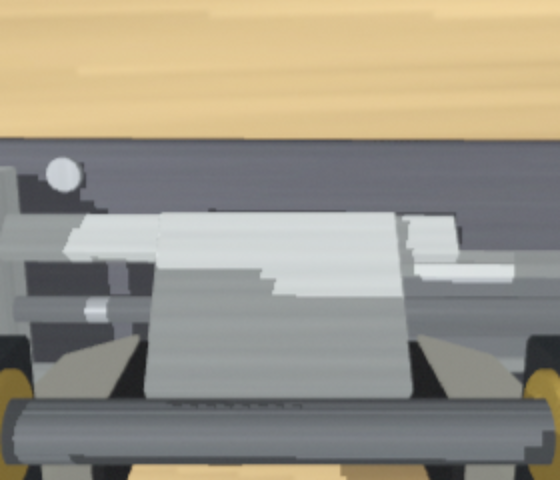

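```bash
python3 -m pendant '[[[0,0,-0.1],[0,0,0],-0.4],[[0,0,-0.1],[0,0,0],-0.4],[[0,0,-0.1],[0,0,0],-0.4],[[0,0,-0.07],[0,0,0],-0.4],[[0,0,0],[0,0,0],-0.4],[[0,0,0],[0,0,0],-0.4],[[0,0,0],[0,0,0],-0.4],[[0,0,0],[0,0,0],-0.4],[[0,0,0],[0,0,0],-0.4],[[0,0,0],[0,0,0],-0.4]]'
```

```text
time: 26.43
tool_pos: [524.8, -142.3, 36.9]
tcp_rot: [3.141, -0.0, -0.031]
contact_force: [0.6, -0.2, -1.1]
grip_width: 61.3
finger_force: 30.0
```

```bash
python3 -m pendant '[[[0,0.02,-0.03],[0,0,0],-0.4],[[0,0,-0.03],[0,0,0],-0.4],[[0,0,-0.03],[0,0,0],-0.4],[[0,0,0],[0,0,0],-0.4],[[0,0,0],[0,0,0],-0.4],[[0,0,0],[0,0,0],-0.4],[[0,0,0],[0,0,0],-0.4],[[0,0,0],[0,0,0],-0.4],[[0,0,0],[0,0,0],-0.4],[[0,0,0],[0,0,0],-0.4]]'
```

```text
time: 27.27
tool_pos: [524.9, -141.7, 34.2]
tcp_rot: [3.141, -0.0, -0.031]
contact_force: [1.2, 0.1, -0.7]
grip_width: 61.1
finger_force: 30.0
```

```bash
python3 -m pendant '[[[0,0,0],[0,0,0],0.4],[[0,0,0],[0,0,0],0.6],[[0,0,0],[0,0,0],0.8],[[0,0,0],[0,0,0],0.8],[[0,0,0.4],[0,0,0],0.8],[[0,0,0.6],[0,0,0],0.8],[[0,0,0.8],[0,0,0],0.8],[[0,0,0.6],[0,0,0],0.8],[[0,0,0],[0,0,0],0.8],[[0,0,0],[0,0,0],0.8]]'
cat >> h.py <<'E'
def scan(f,z,u0=275,u1=375,v0=100,v1=232):
    # ridge: strongest bright->dark horizontal step inside the offcut; ends: grey/wood borders near ridge row
    a=snap('wrist',f); print(bot.get_obs()['tool_pos'].round(1),bot.get_obs()['tcp_rot'].round(3))
    g=cv2.GaussianBlur(cv2.cvtColor(a,cv2.COLOR_BGR2GRAY),(3,3),0).astype(int); s=cv2.cvtColor(a,cv2.COLOR_BGR2HSV)[...,1]
    return a,g,s
E
python3 - <<'E'
from h import *
a,g,s=scan('w7',65)
for c in(300,320,340): print(c,[(v,int(g[v,c]),int(s[v,c])) for v in range(130,232,4)])
print([(u,int(g[200,u])) for u in range(262,392,4)])
E
```

```text
time: 28.1
tool_pos: [525.3, -141.9, 106.9]
tcp_rot: [3.141, -0.002, -0.031]
contact_force: [-0.4, 0.4, -1.0]
grip_width: 82.5
finger_force: 0.0
[ 524.5 -141.6  105.8] [ 3.142  0.    -0.031]
300 [(130, 104, 23), (134, 108, 22), (138, 106, 22), (142, 106, 22), (146, 108, 24), (150, 191, 8), (154, 206, 6), (158, 201, 8), (162, 204, 6), (166, 204, 7), (170, 199, 6), (174, 203, 6), (178, 202, 6), (182, 203, 7), (186, 151, 9), (190, 145, 9), (194, 144, 9), (198, 145, 9), (202, 144, 9), (206, 143, 11), (210, 142, 11), (214, 139, 7), (218, 140, 9), (222, 137, 9), (226, 137, 7), (230, 140, 7)]
320 [(130, 103, 25), (134, 107, 20), (138, 105, 23), (142, 105, 27), (146, 106, 25), (150, 188, 8), (154, 206, 6), (158, 202, 6), (162, 203, 7), (166, 203, 7), (170, 199, 6), (174, 204, 7), (178, 201, 8), (182, 203, 7), (186, 151, 7), (190, 145, 7), (194, 144, 9), (198, 144, 7), (202, 144, 9), (206, 142, 9), (210, 142, 9), (214, 139, 9), (218, 140, 11), (222, 136, 9), (226, 137, 9), (230, 139, 7)]
340 [(130, 102, 24), (134, 105, 23), (138, 105, 23), (142, 104, 23), (146, 105, 25), (150, 186, 7), (154, 206, 6), (158, 202, 9), (162, 203, 6), (166, 204, 7), (170, 199, 6), (174, 204, 7), (178, 202, 6), (182, 202, 8), (186, 204, 9), (190, 203, 6), (194, 194, 6), (198, 143, 9), (202, 144, 9), (206, 143, 9), (210, 142, 11), (214, 140, 9), (218, 140, 11), (222, 136, 9), (226, 137, 6), (230, 139, 11)]
[(262, 106), (266, 106), (270, 106), (274, 147), (278, 147), (282, 147), (286, 147), (290, 147), (294, 147), (298, 148), (302, 147), (306, 147), (310, 147), (314, 147), (318, 147), (322, 147), (326, 147), (330, 147), (334, 147), (338, 146), (342, 147), (346, 147), (350, 146), (354, 146), (358, 146), (362, 146), (366, 109), (370, 107), (374, 107), (378, 107), (382, 106), (386, 107), (390, 107)]
```

```bash
python3 - <<'E'
from h import *
print(proj('w7',(559.9,-142.1,29.7)), 'observed row 149', proj('w7',(562,-142,29.7)),proj('w7',(559.9,-142,33)))
a,g,s=scan('w8',65)
for v in(152,180): 
  r=g[v,240:400]; d=np.diff(r); i=[240+j for j in np.where(abs(d)>20)[0]]; print(v,i)
print([ (z,y,proj('w7',(524.4,y,z)).round(1)) for z in(65,) for y in(-142-31,-142+31)])
E
python3 -m pendant '[[[0.1,0.4,0],[0,0,0.1],0.8],[[0.2,0.8,0],[0,0,0.15],0.8],[[0.25,0.9,0],[0,0,0.15],0.8],[[0.25,0.9,0],[0,0,0.15],0.8],[[0.25,0.9,0],[0,0,0.15],0.8],[[0.25,0.9,0],[0,0,0.15],0.8],[[0.25,0.9,0],[0,0,0.15],0.8],[[0.25,0.9,0],[0,0,0.15],0.8],[[0.25,0.9,0],[0,0,0.15],0.8],[[0.25,0.9,0],[0,0,0.15],0.8]]' && python3 -m pendant '[[[0.2,0.4,0],[0,0,0.02],0.8],[[0.1,0.1,0],[0,0,0],0.8],[[0,0,0],[0,0,0],0.8],[[0,0,0],[0,0,0],0.8],[[0,0,0],[0,0,0],0.8],[[0,0,0],[0,0,0],0.8],[[0,0,0],[0,0,0],0.8],[[0,0,0],[0,0,0],0.8],[[0,0,0],[0,0,0],0.8],[[0,0,0],[0,0,0],0.8]]'
python3 - <<'E'
from h import *
a,g,s=scan('w9',41)
for c in(300,320,340): print(c,[(v,int(g[v,c])) for v in range(130,232,3)])
for v in(170,200,215): print(v,[(u,int(s[v,u])) for u in range(262,392,4)])
E
```

```text
[315.91086707 151.61957331] observed row 149 [315.67679337 148.73246549] [315.74328957 152.21220986]
[ 524.1 -141.4  105.2] [-3.141e+00  2.000e-03 -3.100e-02]
152 [np.int64(274), np.int64(275), np.int64(276), np.int64(361), np.int64(362)]
180 [np.int64(250), np.int64(272), np.int64(273), np.int64(274), np.int64(363), np.int64(364), np.int64(369)]
[(65, -173, array([364.5, 211.2])), (65, -111, array([270. , 214.1]))]
time: 29.03
tool_pos: [593.1, 112.7, 104.8]
tcp_rot: [-3.141, 0.002, 0.145]
contact_force: [0.5, 0.1, 0.9]
grip_width: 82.3
finger_force: 0.0
time: 29.87
tool_pos: [602.8, 125.0, 106.2]
tcp_rot: [3.141, -0.0, 0.145]
contact_force: [-0.4, 0.1, 0.1]
grip_width: 82.7
finger_force: 0.0
[602.8 125.1 106.2] [ 3.141 -0.     0.145]
300 [(130, 188), (133, 193), (136, 195), (139, 196), (142, 197), (145, 190), (148, 192), (151, 191), (154, 203), (157, 201), (160, 199), (163, 201), (166, 203), (169, 199), (172, 198), (175, 199), (178, 200), (181, 201), (184, 199), (187, 204), (190, 200), (193, 199), (196, 167), (199, 141), (202, 138), (205, 140), (208, 137), (211, 134), (214, 135), (
[... 1247 characters left out ...]
6), (266, 94), (270, 96), (274, 95), (278, 95), (282, 96), (286, 8), (290, 9), (294, 11), (298, 11), (302, 9), (306, 11), (310, 9), (314, 13), (318, 9), (322, 11), (326, 9), (330, 9), (334, 6), (338, 5), (342, 8), (346, 6), (350, 6), (354, 8), (358, 8), (362, 6), (366, 8), (370, 106), (374, 103), (378, 94), (382, 94), (386, 100), (390, 93)]
215 [(262, 95), (266, 96), (270, 95), (274, 94), (278, 95), (282, 94), (286, 9), (290, 7), (294, 7), (298, 7), (302, 11), (306, 7), (310, 7), (314, 9), (318, 11), (322, 9), (326, 9), (330, 9), (334, 11), (338, 9), (342, 8), (346, 7), (350, 9), (354, 10), (358, 7), (362, 9), (366, 63), (370, 106), (374, 105), (378, 106), (382, 110), (386, 108), (390, 107)]
```

```bash
cat >> h.py <<'E'
def off(f,zo=0):
    a=cv2.imread(f'pics/{f}.png'); m=((cv2.cvtColor(a,cv2.COLOR_BGR2HSV)[...,1]<40)&(a.max(2)>100)).astype(np.uint8); m[224:]=0
    k,l,st,c=cv2.connectedComponentsWithStats(m); m=(l==l[185,320]); u=np.where(m[200])[0]; lo,hi=u.min(),u.max()
    cs=np.arange(lo+8,hi-8); top=m[:,cs].argmax(0); p=np.polyfit(cs,top,1); res=np.abs(np.polyval(p,cs)-top).max()
    P,Q=[ray(f,x,np.polyval(p,x)-.5,zo+5.7) for x in(lo,hi)]; yaw=wrp(ang(P,Q)-np.pi/2); n=np.array([np.cos(yaw),np.sin(yaw)]); t=np.array([-n[1],n[0]])
    e=[ray(f,x,200,zo+41)[:2]@t for x in(lo-.5,hi+.5)]; across=(P+Q)[:2]@n/2-35.5
    print(f,'res',res,'len',round(abs(e[0]-e[1]),1),'yaw',round(yaw,3),'centre',(across*n+np.mean(e)*t).round(1)); return m
E
python3 - <<'E'
from h import *
off('w5');off('w9')
E
```

```text
w5 res 0.9440643863179332 len 62.0 yaw 0.474 centre [449.1 131. ]
w9 res 0.5035691109669074 len 61.0 yaw 0.166 centre [599.9 118.7]
```

```bash
python3 -m pendant '[[[-0.05,-0.1,-0.4],[0,0,0.1],0.8],[[-0.05,-0.11,-0.6],[0,0,0.07],0.8],[[0,0,-0.7],[0,0,0],0.8],[[0,0,-0.6],[0,0,0],0.8],[[0,0,-0.5],[0,0,0],0.8],[[0,0,-0.3],[0,0,0],0.8],[[0,0,-0.12],[0,0,0],0.8],[[0,0,0],[0,0,0],0.5],[[0,0,0],[0,0,0],0.3],[[0,0,0],[0,0,0],0]]' && python3 -m pendant '[[[0,0,0],[0,0,0],-0.2],[[0,0,0],[0,0,0],-0.4],[[0,0,0],[0,0,0],-0.4],[[0,0,0],[0,0,0],-0.4],[[0,0,0],[0,0,0],-0.4],[[0,0,0],[0,0,0],-0.4],[[0,0,0],[0,0,0],-0.4],[[0,0,0],[0,0,0],-0.4],[[0,0,0],[0,0,0],-0.4],[[0,0,0],[0,0,0],-0.4]]'
```

```text
time: 30.75
tool_pos: [600.6, 119.1, 10.6]
tcp_rot: [3.141, -0.002, 0.166]
contact_force: [0.2, 0.8, 0.5]
grip_width: 66.8
finger_force: 0.0
time: 31.58
tool_pos: [600.5, 119.1, 10.5]
tcp_rot: [3.141, -0.002, 0.166]
contact_force: [-0.6, -0.4, 5.9]
grip_width: 61.2
finger_force: 30.0
```

```bash
python3 -m pendant '[[[0,0,0.5],[0,0,0],-0.4],[[0,0,0.9],[0,0,0],-0.4],[[0,0,1],[0,0,0],-0.4],[[0,0,1],[0,0,0],-0.4],[[-0.1,-0.4,0.5],[0,0,-0.16],-0.4],[[-0.25,-0.8,0],[0,0,-0.16],-0.4],[[-0.28,-0.95,0],[0,0,-0.16],-0.4],[[-0.28,-0.95,0],[0,0,-0.16],-0.4],[[-0.28,-0.95,0],[0,0,-0.16],-0.4],[[-0.28,-0.95,0],[0,0,-0.16],-0.4]]' && python3 -m pendant '[[[-0.28,-0.95,0],[0,0,-0.16],-0.4],[[-0.28,-0.95,0],[0,0,-0.16],-0.4],[[-0.28,-0.95,0],[0,0,-0.16],-0.4],[[-0.15,-0.6,0],[0,0,-0.16],-0.4],[[-0.07,-0.24,0],[0,0,-0.03],-0.4],[[0,0,-0.5],[0,0,0],-0.4],[[0,0,-0.7],[0,0,0],-0.4],[[0,0,-0.5],[0,0,0],-0.4],[[0,0,-0.3],[0,0,0],-0.4],[[0,0,0],[0,0,0],-0.4]]'
```

```text
time: 32.42
tool_pos: [554.7, -32.0, 126.2]
tcp_rot: [-3.141, 0.001, 0.05]
contact_force: [-0.2, 0.1, -1.2]
grip_width: 61.0
finger_force: 30.0
time: 33.25
tool_pos: [522.6, -140.5, 64.5]
tcp_rot: [-3.14, 0.004, -0.029]
contact_force: [-0.0, -0.1, -0.8]
grip_width: 61.2
finger_force: 30.0
```

```bash
python3 -m pendant '[[[0,0,-0.15],[0,0,0],-0.4],[[0,0,-0.15],[0,0,0],-0.4],[[0,0,-0.15],[0,0,0],-0.4],[[0,0,-0.1],[0,0,0],-0.4],[[0,0,-0.05],[0,0,0],-0.4],[[0,0,0],[0,0,0],-0.4],[[0,0,0],[0,0,0],-0.4],[[0,0,0],[0,0,0],-0.4],[[0,0,0],[0,0,0],-0.4],[[0,0,0],[0,0,0],-0.4]]'
```

```text
time: 34.08
tool_pos: [524.0, -141.8, 48.7]
tcp_rot: [3.141, -0.0, -0.03]
contact_force: [0.7, 0.6, -1.1]
grip_width: 61.1
finger_force: 30.0
```

```bash
python3 -m pendant '[[[0,0,-0.06],[0,0,0],-0.4],[[0,0,0],[0,0,0],-0.4],[[0,0,0],[0,0,0],0.4],[[0,0,0],[0,0,0],0.6],[[0,0,0],[0,0,0],0.8],[[0,0,0],[0,0,0],0.8],[[0,0,0.4],[0,0,0],0.8],[[0,0,0.6],[0,0,0],0.8],[[0,0,0.6],[0,0,0],0.8],[[0,0,0.4],[0,0,0],0.8]]'
python3 - <<'E'
from h import *
scan('w10',0); off('w10',35.3)
E
python3 -m pendant '[[[-0.14,0.4,0],[0,0,0.1],0.8],[[-0.14,0.8,0],[0,0,0.1],0.8],[[-0.14,0.95,0],[0,0,0.1],0.8],[[-0.14,0.95,0],[0,0,0.1],0.8],[[-0.14,0.95,0],[0,0,0.1],0.8],[[-0.14,0.95,0],[0,0,0.1],0.8],[[-0.14,0.95,0],[0,0,0.1],0.8],[[-0.14,0.95,0],[0,0,0.1],0.8],[[-0.14,0.95,0],[0,0,0.1],0.8],[[-0.14,0.95,0],[0,0,0.1],0.8]]' && python3 -m pendant '[[[-0.14,0.95,0],[0,0,0.1],0.8],[[-0.14,0.95,0],[0,0,0.1],0.8],[[-0.14,0.95,0],[0,0,0.1],0.8],[[-0.14,0.95,0],[0,0,0.1],0.8],[[-0.14,0.5,0],[0,0,0.05],0.8],[[-0.06,0.06,0],[0,0,0],0.8],[[0,0,0],[0,0,0],0.8],[[0,0,0],[0,0,0],0.8],[[0,0,0],[0,0,0],0.8],[[0,0,0],[0,0,0],0.8]]'
python3 - <<'E'
from h import *
scan('w11',0); off('w11')
E
```

```text
time: 34.92
tool_pos: [524.2, -141.8, 108.0]
tcp_rot: [3.141, -0.001, -0.03]
contact_force: [-0.1, 0.4, -0.1]
grip_width: 82.4
finger_force: 0.0
[ 525.3 -142.3  110. ] [ 3.14  -0.004 -0.03 ]
w10 res 14.20226952801329 len 220.6 yaw -0.017 centre [ 541.  -156.3]
time: 35.8
tool_pos: [479.8, 124.1, 105.4]
tcp_rot: [-3.142, 0.003, 0.091]
contact_force: [0.2, 0.0, -0.2]
grip_width: 82.3
finger_force: 0.0
time: 36.63
tool_pos: [459.3, 252.1, 106.6]
tcp_rot: [3.141, 0.0, 0.143]
contact_force: [-0.0, 0.6, 0.0]
grip_width: 82.5
finger_force: 0.0
[459.3 252.2 106.6] [3.141 0.    0.143]
w11 res 0.5446563971585476 len 60.3 yaw 0.197 centre [463.  254.7]
```

```bash
python3 - <<'E'
from h import *
a=cv2.imread('pics/w10.png'); g=cv2.cvtColor(a,cv2.COLOR_BGR2GRAY).astype(int)
for c in(290,320,350): d=np.diff(g[100:230,c]); print(c,[(100+int(i),int(d[i])) for i in np.where(abs(d)>25)[0]])
for v in(150,170,190,210): d=np.diff(g[v,240:400]); print(v,[(240+int(i),int(d[i])) for i in np.where(abs(d)>20)[0]])
for z in(29.7,41): print(proj('w10',(524.4+35.5,-142.3,z)))
print(proj('w10',(524.4,-142.3,76.3)))
E
python3 -m pendant '[[[0.06,0.04,-0.3],[0,0,0.2],0.8],[[0.06,0.04,-0.6],[0,0,0.25],0.8],[[0,0,-0.8],[0,0,0],0.8],[[0,0,-0.6],[0,0,0],0.8],[[0,0,-0.5],[0,0,0],0.8],[[0,0,-0.3],[0,0,0],0.8],[[0,0,-0.12],[0,0,0],0.8],[[0,0,0],[0,0,0],0.5],[[0,0,0],[0,0,0],0.3],[[0,0,0],[0,0,0],0]]' && python3 -m pendant '[[[0,0,0],[0,0,0],-0.2],[[0,0,0],[0,0,0],-0.4],[[0,0,0],[0,0,0],-0.4],[[0,0,0],[0,0,0],-0.4],[[0,0,0],[0,0,0],-0.4],[[0,0,0],[0,0,0],-0.4],[[0,0,0],[0,0,0],-0.4],[[0,0,0],[0,0,0],-0.4],[[0,0,0],[0,0,0],-0.4],[[0,0,0],[0,0,0],-0.4]]'
```

```text
290 [(123, -55), (146, 54), (147, 34), (186, -34)]
320 [(123, -55), (124, -26), (146, 44), (147, 45), (186, -33)]
350 [(123, -55), (124, -41), (147, 77), (196, -34)]
150 [(246, 24), (274, 72), (362, -58), (363, -63), (369, 23)]
170 [(364, -44), (370, 41), (386, -23), (387, -24)]
190 [(242, 71), (323, 50), (365, -32), (366, -47), (376, 52)]
210 [(253, 37), (269, 32)]
[316.32969836 149.7569422 ]
[316.24161359 151.76447736]
[317.72559792 215.62240879]
time: 37.52
tool_pos: [463.4, 255.7, 11.0]
tcp_rot: [-3.141, -0.002, 0.198]
contact_force: [-0.6, 0.7, 0.6]
grip_width: 67.0
finger_force: 0.0
time: 38.35
tool_pos: [463.4, 255.8, 10.9]
tcp_rot: [-3.141, -0.002, 0.198]
contact_force: [0.4, -0.9, 6.1]
grip_width: 61.2
finger_force: 30.0
```

```bash
python3 -m pendant '[[[0,0,0.5],[0,0,0],-0.4],[[0,0,0.9],[0,0,0],-0.4],[[0,0,1],[0,0,0],-0.4],[[0,0,1],[0,0,0],-0.4],[[0.13,-0.4,0.4],[0,0,-0.12],-0.4],[[0.13,-0.8,0],[0,0,-0.12],-0.4],[[0.13,-0.95,0],[0,0,-0.12],-0.4],[[0.13,-0.95,0],[0,0,-0.12],-0.4],[[0.13,-0.95,0],[0,0,-0.12],-0.4],[[0.13,-0.95,0],[0,0,-0.12],-0.4]]' && python3 -m pendant '[[[0.13,-0.95,0],[0,0,-0.12],-0.4],[[0.13,-0.95,0],[0,0,-0.12],-0.4],[[0.13,-0.95,0],[0,0,-0.12],-0.4],[[0.13,-0.95,0],[0,0,-0.12],-0.4],[[0.13,-0.95,0],[0,0,-0.12],-0.4],[[0.13,-0.95,0],[0,0,-0.12],-0.4],[[0.13,-0.95,0],[0,0,-0.12],-0.4],[[0.13,-0.95,0],[0,0,-0.12],-0.4],[[0.13,-0.5,0],[0,0,-0.12],-0.4],[[0.09,-0.14,0],[0,0,-0.1],-0.4]]' && python3 -m pendant '[[[0,0,-0.3],[0,0,0],-0.4],[[0,0,-0.5],[0,0,0],-0.4],[[0,0,-0.5],[0,0,0],-0.4],[[0,0,-0.4],[0,0,0],-0.4],[[0,0,-0.3],[0,0,0],-0.4],[[0,0,-0.1],[0,0,0],-0.4],[[0,0,0],[0,0,0],-0.4],[[0,0,0],[0,0,0],-0.4],[[0,0,0],[0,0,0],-0.4],[[0,0,0],[0,0,0],-0.4]]'
```

```text
time: 39.18
tool_pos: [485.6, 104.2, 123.9]
tcp_rot: [3.142, 0.001, 0.111]
contact_force: [0.4, -0.0, -1.0]
grip_width: 61.0
finger_force: 30.0
time: 40.02
tool_pos: [523.9, -144.0, 123.7]
tcp_rot: [3.141, 0.0, -0.034]
contact_force: [0.6, 0.3, -0.9]
grip_width: 61.1
finger_force: 30.0
time: 40.85
tool_pos: [524.0, -141.7, 61.6]
tcp_rot: [3.141, -0.0, -0.03]
contact_force: [-0.6, -0.7, -1.0]
grip_width: 61.0
finger_force: 30.0
```

```bash
python3 -m pendant '[[[0,0,-0.11],[0,0,0],-0.4],[[0,0,0],[0,0,0],-0.4],[[0,0,0],[0,0,0],0.4],[[0,0,0],[0,0,0],0.6],[[0,0,0],[0,0,0],0.8],[[0,0,0],[0,0,0],0.8],[[0,0,0.4],[0,0,0],0.8],[[0,0,0.6],[0,0,0],0.8],[[0,0,0.5],[0,0,0],0.8],[[0,0,0.1],[0,0,0],0.8]]' && python3 -m pendant '[[[-0.13,0.4,0],[0,0,0.02],0.8],[[-0.13,0.8,0],[0,0,0.02],0.8],[[-0.13,0.95,0],[0,0,0.02],0.8],[[-0.13,0.95,0],[0,0,0.02],0.8],[[-0.13,0.95,0],[0,0,0.02],0.8],[[-0.13,0.95,0],[0,0,0.02],0.8],[[-0.13,0.95,0],[0,0,0.02],0.8],[[-0.13,0.95,0],[0,0,0.02],0.8],[[-0.13,0.95,0],[0,0,0.02],0.8],[[-0.13,0.95,0],[0,0,0.02],0.8]]' && python3 -m pendant '[[[-0.13,0.95,0],[0,0,0.02],0.8],[[-0.13,0.95,0],[0,0,0],0.8],[[-0.13,0.95,0],[0,0,0],0.8],[[-0.13,0.95,0],[0,0,0],0.8],[[-0.13,0.95,0],[0,0,0],0.8],[[-0.13,0.95,0],[0,0,0],0.8],[[-0.13,0.95,0],[0,0,0],0.8],[[-0.13,0.95,0],[0,0,0],0.8],[[-0.13,0.5,0],[0,0,0],0.8],[[-0.06,0.18,0],[0,0,0],0.8]]' && python3 -m pendant '[[[0,0,0],[0,0,0],0.8],[[0,0,0],[0,0,0],0.8],[[0,0,0],[0,0,0],0.8],[[0,0,0],[0,0,0],0.8],[[0,0,0],[0,0,0],0.8],[[0,0,0],[0,0,0],0.8],[[0,0,0],[0,0,0],0.8],[[0,0,0],[0,0,0],0.8],[[0,0,0],[0,0,0],0.8],[[0,0,0],[0,0,0],0.8]]'
python3 - <<'E'
from h import *
scan('w12',0); off('w12')
E
```

```text
time: 41.68
tool_pos: [525.1, -142.2, 108.0]
tcp_rot: [3.14, -0.003, -0.03]
contact_force: [-0.2, 0.5, -0.2]
grip_width: 82.7
finger_force: 0.0
time: 42.52
tool_pos: [483.0, 124.2, 104.6]
tcp_rot: [3.141, 0.003, -0.006]
contact_force: [0.8, 0.3, -0.0]
grip_width: 82.8
finger_force: 0.0
time: 43.35
tool_pos: [445.6, 372.9, 104.3]
tcp_rot: [3.141, 0.002, -0.001]
contact_force: [-0.1, 0.2, 0.7]
grip_width: 82.4
finger_force: 0.0
time: 44.18
tool_pos: [448.0, 370.7, 105.9]
tcp_rot: [3.142, -0.0, -0.004]
contact_force: [-0.8, 0.2, -0.3]
grip_width: 82.4
finger_force: 0.0
[448.  370.7 105.8] [ 3.141 -0.    -0.004]
w12 res 0.5444134824597882 len 60.9 yaw -0.024 centre [449.9 372.2]
```

```bash
python3 -m pendant '[[[0.03,0.02,-0.3],[0,0,-0.1],0.8],[[0.03,0.03,-0.6],[0,0,-0.07],0.8],[[0,0,-0.8],[0,0,0],0.8],[[0,0,-0.6],[0,0,0],0.8],[[0,0,-0.5],[0,0,0],0.8],[[0,0,-0.3],[0,0,0],0.8],[[0,0,-0.09],[0,0,0],0.8],[[0,0,0],[0,0,0],0.5],[[0,0,0],[0,0,0],0.3],[[0,0,0],[0,0,0],0]]' && python3 -m pendant '[[[0,0,0],[0,0,0],-0.2],[[0,0,0],[0,0,0],-0.4],[[0,0,0],[0,0,0],-0.4],[[0,0,0],[0,0,0],-0.4],[[0,0,0],[0,0,0],-0.4],[[0,0,0],[0,0,0],-0.4],[[0,0,0],[0,0,0],-0.4],[[0,0,0],[0,0,0],-0.4],[[0,0,0],[0,0,0],-0.4],[[0,0,0],[0,0,0],-0.4]]'
```

```text
time: 45.07
tool_pos: [450.5, 372.6, 11.1]
tcp_rot: [-3.141, -0.002, -0.024]
contact_force: [0.3, 0.2, 0.1]
grip_width: 66.9
finger_force: 0.0
time: 45.9
tool_pos: [450.5, 372.6, 11.0]
tcp_rot: [-3.141, -0.002, -0.024]
contact_force: [-0.7, 0.9, 5.3]
grip_width: 61.0
finger_force: 30.0
```

```bash
python3 -m pendant '[[[0,0,0.5],[0,0,0],-0.4],[[0,0,0.9],[0,0,0],-0.4],[[0,0,1],[0,0,0],-0.4],[[0,0,1],[0,0,0],-0.4],[[0.12,-0.4,0.4],[0,0,-0.04],-0.4],[[0.12,-0.8,0],[0,0,0],-0.4],[[0.12,-0.95,0],[0,0,0],-0.4],[[0.12,-0.95,0],[0,0,0],-0.4],[[0.12,-0.95,0],[0,0,0],-0.4],[[0.12,-0.95,0],[0,0,0],-0.4]]' && python3 -m pendant '[[[0.12,-0.95,0],[0,0,0],-0.4],[[0.12,-0.95,0],[0,0,0],-0.4],[[0.12,-0.95,0],[0,0,0],-0.4],[[0.12,-0.95,0],[0,0,0],-0.4],[[0.12,-0.95,0],[0,0,0],-0.4],[[0.12,-0.95,0],[0,0,0],-0.4],[[0.12,-0.95,0],[0,0,0],-0.4],[[0.12,-0.95,0],[0,0,0],-0.4],[[0.12,-0.95,0],[0,0,0],-0.4],[[0.12,-0.95,0],[0,0,0],-0.4]]' && python3 -m pendant '[[[0.12,-0.95,0],[0,0,0],-0.4],[[0.12,-0.95,0],[0,0,0],-0.4],[[0.12,-0.5,0],[0,0,0],-0.4],[[0.18,-0.24,0],[0,0,0],-0.4],[[0,0,-0.3],[0,0,0],-0.4],[[0,0,-0.5],[0,0,0],-0.4],[[0,0,-0.5],[0,0,0],-0.4],[[0,0,-0.3],[0,0,0],-0.4],[[0,0,-0.1],[0,0,0],-0.4],[[0,0,0],[0,0,0],-0.4]]'
```

```text
time: 46.73
tool_pos: [470.6, 219.9, 123.0]
tcp_rot: [3.141, 0.002, -0.029]
contact_force: [0.7, -0.6, -1.3]
grip_width: 61.2
finger_force: 30.0
time: 47.57
tool_pos: [506.2, -64.8, 123.1]
tcp_rot: [-3.141, 0.002, -0.029]
contact_force: [0.0, 0.5, -0.5]
grip_width: 61.2
finger_force: 30.0
time: 48.4
tool_pos: [523.6, -140.9, 72.6]
tcp_rot: [-3.141, 0.001, -0.028]
contact_force: [0.1, -0.5, -1.4]
grip_width: 60.9
finger_force: 30.0
```

```bash
python3 -m pendant '[[[0,0,-0.07],[0,0,0],-0.4],[[0,0,-0.06],[0,0,0],-0.4],[[0,0,0],[0,0,0],-0.4],[[0,0,0],[0,0,0],-0.4],[[0,0,0],[0,0,0],0.2],[[0,0,0],[0,0,0],0.5],[[0,0,0],[0,0,0],0.7],[[0,0,0],[0,0,0],0.7],[[0,0,0.5],[0,0,0],0.7],[[0,0,0.72],[0,0,0],0.7]]' && python3 -m pendant '[[[0.11,0.4,0],[0,0,-0.075],0.6],[[0.11,0.8,0],[0,0,-0.075],0.6],[[0.11,0.95,0],[0,0,-0.075],0.6],[[0.11,0.95,0],[0,0,-0.075],0.6],[[0.11,0.95,0],[0,0,-0.075],0.6],[[0.11,0.95,0],[0,0,-0.075],0.6],[[0.11,0.95,0],[0,0,-0.075],0.6],[[0.11,0.95,0],[0,0,-0.075],0.6],[[0.11,0.95,0],[0,0,-0.075],0.6],[[0.11,0.95,0],[0,0,-0.075],0.6]]' && python3 -m pendant '[[[0.11,0.95,0],[0,0,-0.075],0.6],[[0.11,0.95,0],[0,0,-0.075],0.6],[[0.11,0.95,0],[0,0,-0.075],0.6],[[0.11,0.95,0],[0,0,-0.075],0.6],[[0.11,0.95,0],[0,0,-0.075],0.6],[[0.11,0.95,0],[0,0,-0.075],0.6],[[0.11,0.95,0],[0,0,-0.075],0.6],[[0.11,0.95,0],[0,0,-0.075],0.6],[[0.11,0.5,0],[0,0,-0.075],0.6],[[0.15,0.19,0],[0,0,-0.045],0.6]]' && python3 -m pendant '[[[0,0,0],[0,0,0],0.6],[[0,0,0],[0,0,0],0.6],[[0,0,0],[0,0,0],0.6],[[0,0,0],[0,0,0],0.6],[[0,0,0],[0,0,0],0.6],[[0,0,0],[0,0,0],0.6],[[0,0,0],[0,0,0],0.6],[[0,0,0],[0,0,0],0.6],[[0,0,0],[0,0,0],0.6],[[0,0,0],[0,0,0],0.6]]'
python3 - <<'E'
from h import *
scan('w13',0); off('w13')
E
```

```text
time: 49.23
tool_pos: [521.3, -141.5, 103.8]
tcp_rot: [-3.14, 0.006, -0.029]
contact_force: [-0.4, 0.3, 0.2]
grip_width: 77.9
finger_force: 0.0
time: 50.07
tool_pos: [555.9, 122.9, 105.3]
tcp_rot: [3.14, 0.002, -0.119]
contact_force: [0.2, -0.8, 0.5]
grip_width: 73.0
finger_force: 0.0
time: 50.9
tool_pos: [589.6, 373.0, 104.6]
tcp_rot: [3.14, 0.002, -0.203]
contact_force: [-0.3, -0.4, -0.2]
grip_width: 73.7
finger_force: 0.0
time: 51.73
tool_pos: [590.8, 370.7, 105.9]
tcp_rot: [3.141, -0.0, -0.205]
contact_force: [-0.1, 0.1, -0.1]
grip_width: 73.8
finger_force: 0.0
[590.8 370.7 105.9] [ 3.142 -0.    -0.205]
w13 res 0.0 len 458.7 yaw -0.205 centre [693.3 347.7]
```

Run:
```python
from h import *
a=cv2.imread('pics/w13.png'); b=snap('top','t5')
m=((cv2.cvtColor(a,cv2.COLOR_BGR2HSV)[...,1]<40)&(a.max(2)>100)).astype(np.uint8); m[224:]=0
k,l,s,c=cv2.connectedComponentsWithStats(m); print([(s[i].tolist(),c[i].round(1).tolist()) for i in range(1,k) if s[i][4]>200])
hs=cv2.cvtColor(b,cv2.COLOR_BGR2HSV); cv2.imwrite('pics/m5.png',np.vstack([cv2.resize(a,(640,400))[:240],cv2.resize(b[130:250,180:500],(640,240))]))
```

```text
[([202, 144, 91, 80, 6608], [248.8, 183.8])]
```

View pics/m5.png

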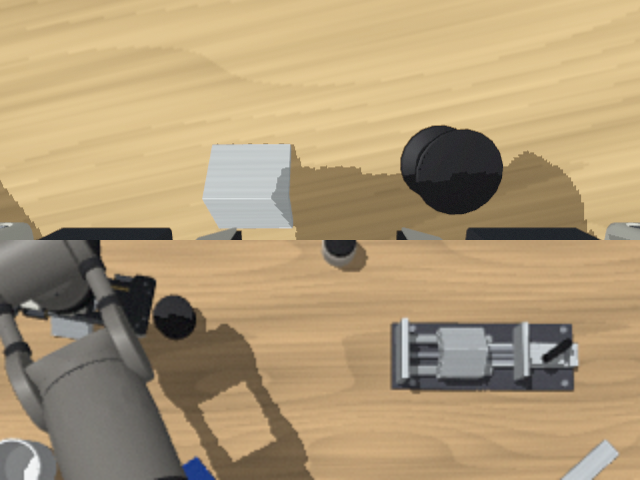

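```bash
sed -i "s/def off(f,zo=0):/def off(f,zo=0,seed=320):/; s/l\[185,320\]/l[185,seed]/" h.py
python3 - <<'E'
from h import *
off('w13',0,248)
E
```

```text
w13 res 2.9597585513079423 len 62.3 yaw -0.185 centre [603.6 420.3]
```

```bash
python3 -m pendant '[[[0.1,0.4,0],[0,0,0.05],0.8],[[0.1,0.5,0],[0,0,0.05],0.8],[[0.13,0.5,0],[0,0,0],0.8],[[0.1,0.25,0],[0,0,0],0.8],[[0,0,0],[0,0,0],0.8],[[0,0,0],[0,0,0],0.8],[[0,0,0],[0,0,0],0.8],[[0,0,0],[0,0,0],0.8],[[0,0,0],[0,0,0],0.8],[[0,0,0],[0,0,0],0.8]]'
python3 - <<'E'
from h import *
scan('w14',0); off('w14')
E
```

```text
time: 52.67
tool_pos: [603.8, 419.7, 106.1]
tcp_rot: [3.142, -0.0, -0.194]
contact_force: [-0.5, -0.0, -0.2]
grip_width: 83.0
finger_force: 0.0
[603.8 419.8 106. ] [ 3.142 -0.    -0.194]
w14 res 0.9424552429667301 len 61.0 yaw -0.195 centre [603.6 421.5]
```

```bash
python3 -m pendant '[[[0,0.03,-0.3],[0,0,0],0.8],[[0,0.03,-0.6],[0,0,0],0.8],[[0,0,-0.8],[0,0,0],0.8],[[0,0,-0.6],[0,0,0],0.8],[[0,0,-0.5],[0,0,0],0.8],[[0,0,-0.3],[0,0,0],0.8],[[0,0,-0.1],[0,0,0],0.8],[[0,0,0],[0,0,0],0.5],[[0,0,0],[0,0,0],0.3],[[0,0,0],[0,0,0],0]]' && python3 -m pendant '[[[0,0,0],[0,0,0],-0.2],[[0,0,0],[0,0,0],-0.4],[[0,0,0],[0,0,0],-0.4],[[0,0,0],[0,0,0],-0.4],[[0,0,0],[0,0,0],-0.4],[[0,0,0],[0,0,0],-0.4],[[0,0,0],[0,0,0],-0.4],[[0,0,0],[0,0,0],-0.4],[[0,0,0],[0,0,0],-0.4],[[0,0,0],[0,0,0],-0.4]]'
```

```text
time: 53.55
tool_pos: [604.5, 422.4, 11.3]
tcp_rot: [-3.14, -0.002, -0.193]
contact_force: [0.2, -0.2, -0.1]
grip_width: 67.4
finger_force: 0.0
time: 54.38
tool_pos: [604.4, 422.4, 11.1]
tcp_rot: [-3.14, -0.002, -0.193]
contact_force: [-0.5, -0.1, 6.0]
grip_width: 60.9
finger_force: 30.0
```

```bash
python3 -m pendant '[[[0,0,0.5],[0,0,0],-0.4],[[0,0,0.9],[0,0,0],-0.4],[[0,0,1],[0,0,0],-0.4],[[0,0,1],[0,0,0],-0.4],[[-0.12,-0.4,0.57],[0,0,0.065],-0.4],[[-0.12,-0.8,0],[0,0,0.065],-0.4],[[-0.12,-0.95,0],[0,0,0.065],-0.4],[[-0.12,-0.95,0],[0,0,0.065],-0.4],[[-0.12,-0.95,0],[0,0,0.065],-0.4],[[-0.12,-0.95,0],[0,0,0.065],-0.4]]' && python3 -m pendant '[[[-0.12,-0.95,0],[0,0,0.065],-0.4],[[-0.12,-0.95,0],[0,0,0.065],-0.4],[[-0.12,-0.95,0],[0,0,0.065],-0.4],[[-0.12,-0.95,0],[0,0,0.065],-0.4],[[-0.12,-0.95,0],[0,0,0.065],-0.4],[[-0.12,-0.95,0],[0,0,0.065],-0.4],[[-0.12,-0.95,0],[0,0,0.065],-0.4],[[-0.12,-0.95,0],[0,0,0.065],-0.4],[[-0.12,-0.95,0],[0,0,0.065],-0.4],[[-0.12,-0.95,0],[0,0,0.065],-0.4]]' && python3 -m pendant '[[[-0.12,-0.95,0],[0,0,0.065],-0.4],[[-0.12,-0.95,0],[0,0,0.065],-0.4],[[-0.12,-0.95,0],[0,0,0.065],-0.4],[[-0.12,-0.95,0],[0,0,0.065],-0.4],[[-0.12,-0.4,0],[0,0,0.065],-0.4],[[-0.15,-0.1,0],[0,0,0],-0.4],[[0,0,-0.3],[0,0,0],-0.4],[[0,0,-0.5],[0,0,0],-0.4],[[0,0,-0.5],[0,0,0],-0.4],[[0,0,-0.1],[0,0,0],-0.4]]' && python3 -m pendant '[[[0,0,-0.07],[0,0,0],-0.4],[[0,0,0],[0,0,0],-0.4],[[0,0,0],[0,0,0],-0.4],[[0,0,0],[0,0,0],-0.4],[[0,0,0],[0,0,0],-0.4],[[0,0,0],[0,0,0],-0.4],[[0,0,0],[0,0,0],-0.4],[[0,0,0],[0,0,0],-0.4],[[0,0,0],[0,0,0],-0.4],[[0,0,0],[0,0,0],-0.4]]'
```

```text
time: 55.22
tool_pos: [581.1, 270.6, 128.3]
tcp_rot: [3.141, 0.001, -0.146]
contact_force: [0.6, 0.4, -0.0]
grip_width: 60.9
finger_force: 30.0
time: 56.05
tool_pos: [545.2, -14.2, 128.5]
tcp_rot: [3.142, 0.001, -0.068]
contact_force: [-0.5, -0.4, -1.0]
grip_width: 60.8
finger_force: 30.0
time: 56.88
tool_pos: [522.1, -139.9, 84.2]
tcp_rot: [-3.14, 0.004, -0.028]
contact_force: [0.5, 0.9, 2.6]
grip_width: 60.8
finger_force: 30.0
time: 57.72
tool_pos: [523.6, -142.0, 84.9]
tcp_rot: [3.142, -0.0, -0.03]
contact_force: [-0.1, 0.4, -1.3]
grip_width: 60.7
finger_force: 30.0
```

```bash
python3 -m pendant '[[[0.02,0,-0.07],[0,0,0],-0.4],[[0,0,-0.04],[0,0,0],-0.4],[[0,0,0],[0,0,0],-0.4],[[0,0,0],[0,0,0],-0.4],[[0,0,0],[0,0,0],0.2],[[0,0,0],[0,0,0],0.5],[[0,0,0],[0,0,0],0.7],[[0,0,0],[0,0,0],0.7],[[0,0,0.5],[0,0,0],0.7],[[0,0,0.9],[0,0,0],0.7]]' && python3 -m pendant '[[[0,0,0.9],[0,0,0],0.2],[[0,0,0],[0,0,0],0.2],[[0,0,0],[0,0,0],0.2],[[0,0,0],[0,0,0],0.2],[[0,0,0],[0,0,0],0.2],[[0,0,0],[0,0,0],0.2],[[0,0,0],[0,0,0],0.2],[[0,0,0],[0,0,0],0.2],[[0,0,0],[0,0,0],0.2],[[0,0,0],[0,0,0],0.2]]'
python3 - <<'E'
from h import *
a,g,s=scan('w15',0)
for c in(285,320,355): d=np.diff(g[100:230,c]); print(c,[(100+int(i),int(d[i])) for i in np.where(abs(d)>12)[0]])
for v in(165,185,205,220): d=np.diff(g[v,240:400]); print(v,[(240+int(i),int(d[i])) for i in np.where(abs(d)>14)[0]])
for k in range(5): z=24+11.3*k; print(k,'edge',proj('w15',(559.9,-142,z+5.7)).round(1),'ridge',proj('w15',(524.4,-142,z+41)).round(1))
print('top ridge ends',proj('w15',(524.4,-111,110.2)),proj('w15',(524.4,-173,110.2)))
# side view: top ridge
b=snap('side','s6'); print('side ridge +y end',proj('s6',(524.4,-111,110.2)),'L/R corners',proj('s6',(560,-111,75)),proj('s6',(489,-111,75)),'stop top',proj('s6',(524.4,-57,95)))
gb=cv2.cvtColor(b,cv2.COLOR_BGR2GRAY).astype(int); u=int(round(proj('s6',(524.4,-111,110.2))[0])); 
for du in(-6,-3,0,3,6): print(u+du,gb[125:180:1,u+du].tolist())
E
```

```text
time: 58.55
tool_pos: [521.9, -141.1, 121.2]
tcp_rot: [-3.139, 0.007, -0.029]
contact_force: [-0.0, -0.2, 0.2]
grip_width: 78.0
finger_force: 0.0
time: 59.38
tool_pos: [524.2, -142.0, 150.4]
tcp_rot: [-3.142, 0.0, -0.029]
contact_force: [-0.0, -0.1, -0.4]
grip_width: 55.1
finger_force: 0.0
[ 524.2 -142.   150.4] [ 3.142  0.    -0.029]
285 [(119, -14), (120, -40), (121, -33), (139, 14), (140, 33), (141, 31), (142, 13), (190, -21), (191, -22)]
320 [(119, -13), (120, -35), (121, -33), (140, 33), (141, 38), (142, 15), (185, -21), (186, -19)]
355 [(119, -13), (120, -37), (121, -35), (141, 23), (142, 30), (143, 25), (195, -24), (196, -22)]
165 [(259, 21), (273, 18), (274, 43), (275, 30), (362, -23), (363, -20), (374, 17), (375, 34), (376, 19)]
185 [(260, 20), (272, 18), (273, 34), (274, 30), (363, -20), (364, -40), (365, -28)]
205 [(250, 21), (251, 15), (271, -20), (272, -16), (375, -28), (376, -30)]
220 [(243, 20), (244, 19), (254, -20), (255, -17), (260, 18), (273, 15), (363, -31), (364, -27)]
0 edge [316.2 143.4] ridge [317.3 194.4]
1 edge [316.1 144.9] ridge [317.3 198.2]
2 edge [316. 
[... 893 characters left out ...]
1, 89, 91, 91, 91, 89, 85, 98, 127, 123, 123, 121, 120, 118, 103, 95, 98, 105, 98, 91, 88, 88, 90, 90, 90, 92, 93, 96, 93, 92, 95, 93, 93, 96, 98, 116, 141, 132, 116, 113, 114, 112, 112, 113, 113, 113, 114, 115, 112]
316 [96, 104, 87, 77, 75, 75, 75, 71, 68, 69, 74, 92, 104, 99, 63, 24, 8, 11, 15, 44, 84, 91, 92, 93, 92, 91, 90, 90, 89, 88, 88, 89, 87, 89, 91, 94, 93, 92, 92, 94, 93, 110, 142, 136, 115, 114, 112, 113, 112, 112, 113, 113, 114, 113, 113]
319 [92, 103, 80, 55, 48, 45, 42, 40, 41, 43, 58, 97, 125, 126, 126, 117, 86, 44, 16, 36, 73, 91, 93, 94, 94, 94, 93, 88, 88, 88, 88, 87, 89, 89, 88, 88, 90, 93, 94, 95, 94, 106, 137, 145, 117, 114, 113, 113, 113, 112, 113, 113, 115, 114, 113]
```

```bash
python3 -m pendant '[[[0,-0.2,0],[0,0,0.9],-0.13],[[0,-0.23,0],[0,0,0.91],-0.13],[[0,-0.23,0],[0,0,0.91],-0.13],[[0,-0.23,0],[0,0,0.91],-0.13],[[0,-0.23,0],[0,0,0.91],-0.13],[[0,-0.23,0],[0,0,0.91],-0.13],[[0,-0.23,0],[0,0,0.91],-0.13],[[0,-0.23,0],[0,0,0.91],-0.13],[[0,-0.23,0],[0,0,0.91],-0.13],[[0,-0.23,0],[0,0,0.91],-0.13]]' && python3 -m pendant '[[[-0.01,-0.23,0],[0,0,0.91],-0.13],[[-0.01,-0.23,0],[0,0,0.91],-0.13],[[-0.01,-0.23,0],[0,0,0.91],-0.13],[[-0.01,-0.23,0],[0,0,0.91],-0.13],[[-0.01,-0.23,0],[0,0,0.91],-0.13],[[-0.01,-0.23,0],[0,0,0.91],-0.13],[[-0.01,-0.23,0],[0,0,0.91],-0.13],[[-0.01,-0.23,0],[0,0,0.91],-0.13],[[-0.01,-0.23,0],[0,0,0.91],-0.13],[[0,-0.08,0],[0,0,0.89],-0.13]]' && python3 -m pendant '[[[0,0,-0.1],[0,0,0],-0.13],[[0,0,-0.5],[0,0,0],-0.13],[[0,0,-0.5],[0,0,0],-0.13],[[0,0,0],[0,0,0],-0.13],[[0,0,0],[0,0,0],-0.13],[[0,0,0],[0,0,0],-0.13],[[0,0,0],[0,0,0],-0.13],[[0,0,0],[0,0,0],-0.13],[[0,0,0],[0,0,0],-0.13],[[0,0,0],[0,0,0],-0.13]]'
```

```text
time: 60.32
tool_pos: [524.2, -210.4, 150.5]
tcp_rot: [3.142, 0.0, 1.067]
contact_force: [-1.0, 0.3, 0.0]
grip_width: 39.9
finger_force: 0.0
time: 61.15
tool_pos: [521.5, -275.5, 150.5]
tcp_rot: [-3.142, 0.0, 2.156]
contact_force: [-0.3, -0.3, 0.8]
grip_width: 40.2
finger_force: 0.0
time: 61.98
tool_pos: [521.7, -274.7, 118.0]
tcp_rot: [3.141, 0.001, 2.151]
contact_force: [-0.8, 0.4, -0.2]
grip_width: 39.7
finger_force: 0.0
```

Right over the bar. Descend to about z 48, grip.

```bash
python3 -m pendant '[[[0,0,-0.5],[0,0,0],-0.13],[[0,0,-0.6],[0,0,0],-0.13],[[0,0,-0.6],[0,0,0],-0.13],[[0,0,-0.4],[0,0,0],-0.13],[[0,0,-0.2],[0,0,0],-0.13],[[0,0,0],[0,0,0],-0.13],[[0,0,0],[0,0,0],-0.5],[[0,0,0],[0,0,0],-0.8],[[0,0,0],[0,0,0],-1],[[0,0,0],[0,0,0],-1]]' && python3 -m pendant '[[[0,0,0],[0,0,0],-1],[[0,0,0],[0,0,0],-1],[[0,0,0],[0,0,0],-1],[[0,0,0],[0,0,0],-1],[[0,0,0],[0,0,0],-1],[[0,0,0],[0,0,0],-1],[[0,0,0],[0,0,0],-1],[[0,0,0],[0,0,0],-1],[[0,0,0],[0,0,0],-1],[[0,0,0],[0,0,0],-1]]'
```

```text
time: 62.82
tool_pos: [521.9, -274.9, 49.4]
tcp_rot: [3.141, 0.001, 2.151]
contact_force: [0.4, 0.5, 0.9]
grip_width: 17.9
finger_force: 0.0
time: 63.65
tool_pos: [521.7, -274.8, 49.1]
tcp_rot: [3.141, 0.001, 2.151]
contact_force: [-1.4, -0.3, 6.0]
grip_width: 11.8
finger_force: 30.0
```

```bash
python3 -m pendant '[[[0.004,0.15,0],[0,0,0],-1],[[0.004,0.15,0],[0,0,0],-1],[[0.004,0.15,0],[0,0,0],-1],[[0.004,0.15,0],[0,0,0],-1],[[0.004,0.15,0],[0,0,0],-1],[[0.004,0.15,0],[0,0,0],-1],[[0.004,0.15,0],[0,0,0],-1],[[0.004,0.15,0],[0,0,0],-1],[[0.004,0.15,0],[0,0,0],-1],[[0.004,0.1,0],[0,0,0],-1]]' && python3 -m pendant '[[[0.004,0.1,0],[0,0,0],-1],[[0.004,0.1,0],[0,0,0],-1],[[0.004,0.1,0],[0,0,0],-1],[[0.004,0.1,0],[0,0,0],-1],[[0.004,0.1,0],[0,0,0],-1],[[0.004,0.1,0],[0,0,0],-1],[[0.004,0.1,0],[0,0,0],-1],[[0.004,0.1,0],[0,0,0],-1],[[0.004,0.1,0],[0,0,0],-1],[[0.004,0.1,0],[0,0,0],-1]]' && python3 -m pendant '[[[0.004,0.1,0],[0,0,0],-1],[[0.004,0.1,0],[0,0,0],-1],[[0.004,0.1,0],[0,0,0],-1],[[0.004,0.1,0],[0,0,0],-1],[[0.004,0.1,0],[0,0,0],-1],[[0,0,0],[0,0,0],-1],[[0,0,0],[0,0,0],-1],[[0,0,0],[0,0,0],-1],[[0,0,0],[0,0,0],-1],[[0,0,0],[0,0,0],-1]]'
```

```text
time: 64.48
tool_pos: [523.2, -231.2, 49.1]
tcp_rot: [3.141, 0.002, 2.151]
contact_force: [-0.9, -2.5, 4.8]
grip_width: 11.9
finger_force: 30.0
time: 65.32
tool_pos: [524.2, -202.7, 49.2]
tcp_rot: [-3.141, 0.003, 2.151]
contact_force: [-2.5, -7.3, 3.7]
grip_width: 12.1
finger_force: 30.0
time: 66.15
tool_pos: [524.7, -187.1, 49.1]
tcp_rot: [-3.141, 0.002, 2.151]
contact_force: [-2.0, -3.9, 6.5]
grip_width: 11.8
finger_force: 30.0
```

```bash
python3 -m pendant '[[[0.002,0.06,0],[0,0,0],-1],[[0.002,0.06,0],[0,0,0],-1],[[0.002,0.06,0],[0,0,0],-1],[[0.002,0.06,0],[0,0,0],-1],[[0.002,0.03,0],[0,0,0],-1],[[0,0,0],[0,0,0],-1],[[0,0,0],[0,0,0],-1],[[0,0,0],[0,0,0],-1],[[0,0,0],[0,0,0],-1],[[0,0,0],[0,0,0],-1]]'
```

```text
time: 66.98
tool_pos: [525.0, -179.3, 49.1]
tcp_rot: [-3.141, 0.002, 2.151]
contact_force: [-3.2, -5.1, 5.8]
grip_width: 11.7
finger_force: 30.0
```

```bash
python3 -m pendant '[[[0,0.03,0],[0,0,0],-1],[[0,0.03,0],[0,0,0],-1],[[0,0,0],[0,0,0],-1],[[0,0,0],[0,0,0],-1],[[0,0,0],[0,0,0],-1],[[0,0,0],[0,0,0],-1],[[0,0,0],[0,0,0],-1],[[0,0,0],[0,0,0],-1],[[0,0,0],[0,0,0],-1],[[0,0,0],[0,0,0],-1]]'
```

```text
time: 67.82
tool_pos: [525.1, -177.6, 49.1]
tcp_rot: [-3.141, 0.003, 2.151]
contact_force: [-2.7, -6.2, 5.0]
grip_width: 11.9
finger_force: 30.0
```

```bash
python3 -m pendant '[[[0,0.03,0],[0,0,0],-1],[[0,0.03,0],[0,0,0],-1],[[0,0,0],[0,0,0],-1],[[0,0,0],[0,0,0],-1],[[0,0,0],[0,0,0],-1],[[0,0,0],[0,0,0],-1],[[0,0,0],[0,0,0],-1],[[0,0,0],[0,0,0],-1],[[0,0,0],[0,0,0],-1],[[0,0,0],[0,0,0],-1]]'
```

```text
time: 68.65
tool_pos: [525.1, -176.9, 49.2]
tcp_rot: [-3.14, 0.004, 2.151]
contact_force: [-2.5, -10.3, 3.9]
grip_width: 11.5
finger_force: 30.0
```

```bash
python3 -m pendant '[[[0,0.03,0],[0,0,0],-1],[[0,0,0],[0,0,0],-1],[[0,0,0],[0,0,0],-1],[[0,0,0],[0,0,0],-1],[[0,0,0],[0,0,0],-1],[[0,0,0],[0,0,0],-1],[[0,0,0],[0,0,0],-1],[[0,0,0],[0,0,0],-1],[[0,0,0],[0,0,0],-1],[[0,0,0],[0,0,0],-1]]'
```

```text
time: 69.48
tool_pos: [525.1, -176.8, 49.1]
tcp_rot: [-3.14, 0.005, 2.151]
contact_force: [-3.4, -14.1, 3.7]
grip_width: 11.6
finger_force: 30.0
```

```bash
python3 -m pendant '[[[0,0,0],[0,0,-0.4],-1],[[0,0,0],[0,0,-0.5],-1],[[0,0,0],[0,0,-0.5],-1],[[0,0,0],[0,0,-0.5],-1],[[0,0,0],[0,0,-0.5],-1],[[0,0,0],[0,0,-0.5],-1],[[0,0,0],[0,0,-0.5],-1],[[0,0,0],[0,0,-0.5],-1],[[0,0,0],[0,0,-0.5],-1],[[0,0,0],[0,0,-0.5],-1]]' && python3 -m pendant '[[[0,0,0],[0,0,-0.5],-1],[[0,0,0],[0,0,-0.5],-1],[[0,0,0],[0,0,-0.5],-1],[[0,0,0],[0,0,-0.5],-1],[[0,0,0],[0,0,-0.5],-1],[[0,0,0],[0,0,-0.5],-1],[[0,0,0],[0,0,-0.5],-1],[[0,0,0],[0,0,-0.5],-1],[[0,0,0],[0,0,-0.5],-1],[[0,0,0],[0,0,-0.4],-1]]' && python3 -m pendant '[[[0,0,0],[0,0,0],-1],[[0,0,0],[0,0,0],-1],[[0,0,0],[0,0,0],-1],[[0,0,0],[0,0,0],-1],[[0,0,0],[0,0,0],-1],[[0,0,0],[0,0,0],-1],[[0,0,0],[0,0,0],-1],[[0,0,0],[0,0,0],-1],[[0,0,0],[0,0,0],-1],[[0,0,0],[0,0,0],-1]]'; python3 -c "
from h import *
print(bot.get_obs()['moment'])"
```

```text
time: 70.32
tool_pos: [525.3, -176.8, 49.2]
tcp_rot: [3.14, 0.005, 1.561]
contact_force: [-2.9, -13.2, 2.3]
grip_width: 11.6
finger_force: 30.0
time: 71.15
tool_pos: [525.5, -176.9, 49.2]
tcp_rot: [3.137, 0.003, 0.972]
contact_force: [-2.6, -12.8, 2.3]
grip_width: 11.6
finger_force: 30.0
time: 71.98
tool_pos: [525.5, -176.9, 49.2]
tcp_rot: [3.137, 0.003, 0.975]
contact_force: [-2.1, -13.4, 2.1]
grip_width: 11.7
finger_force: 30.0
[-2.39201117  0.3122745  -0.02960121]
```

```bash
python3 -m pendant '[[[0,0,0],[0,0,-0.2],-1],[[0,0,0],[0,0,-0.2],-1],[[0,0,0],[0,0,-0.2],-1],[[0,0,0],[0,0,-0.2],-1],[[0,0,0],[0,0,0],-1],[[0,0,0],[0,0,0],-1],[[0,0,0],[0,0,0],-1],[[0,0,0],[0,0,0],-1],[[0,0,0],[0,0,0],-1],[[0,0,0],[0,0,0],-1]]'; python3 -c "
from h import *
print(bot.get_obs()['moment'])"
```

```text
time: 72.82
tool_pos: [525.5, -176.9, 49.2]
tcp_rot: [3.136, 0.003, 0.88]
contact_force: [-1.9, -12.3, 2.8]
grip_width: 11.8
finger_force: 30.0
[-2.3658572   0.36724144  0.11146171]
```

```bash
python3 -m pendant '[[[0,-0.03,0],[0,0,0],-1],[[0,-0.03,0],[0,0,0],-1],[[0,0,0],[0,0,0],-1],[[0,0,0],[0,0,0],-0.8],[[0,0,0],[0,0,0],-0.5],[[0,0,0],[0,0,0],-0.3],[[0,0,0],[0,0,0],-0.13],[[0,0,0.3],[0,0,0],-0.13],[[0,0,0.7],[0,0,0],-0.13],[[0,0,1],[0,0,0],-0.13]]' && python3 -m pendant '[[[0,0,1],[0,0,0],-0.13],[[0,0,1],[0,0,0],-0.13],[[0,0,1],[0,0,0],-0.13],[[0,0,0],[0,0,0],-0.13],[[0,0,0],[0,0,0],-0.13],[[0,0,0],[0,0,0],-0.13],[[0,0,0],[0,0,0],-0.13],[[0,0,0],[0,0,0],-0.13],[[0,0,0],[0,0,0],-0.13],[[0,0,0],[0,0,0],-0.13]]'
python3 - <<'E'
from h import *
a=snap('wrist','w16'); im=a.max(2)
# bar
c=proj('w16',(523.4,-176.5,90.5)); u0,v0=c.round().astype(int); print('bar expected',c)
m=((im<50)).astype(np.uint8); m[225:]=0
k,l,s,ce=cv2.connectedComponentsWithStats(m)
for i in range(1,k):
    if s[i][4]>200:
        p=np.argwhere(l==i)[:,::-1].astype(np.float32); r=cv2.minAreaRect(p); bx=cv2.boxPoints(r); e=sorted([(np.linalg.norm(bx[j]-bx[(j+1)%4]),j) for j in range(4)])[-1][1]
        P,Q=ray('w16',*bx[e],90.5),ray('w16',*bx[(e+1)%4],90.5); print(s[i].tolist(),ce[i].round(1),ray('w16',*ce[i],85)[:2].round(1),'len',np.linalg.norm(P-Q).round(1),'ang',(ang(P,Q)%np.pi).round(3))
print('plate/ridge/stop expected', [proj('w16',(524.4+.029*d,-141.1+d,95)).round(1).tolist() for d in(10,18,80)])
g=cv2.cvtColor(a,cv2.COLOR_BGR2GRAY).astype(int)
b=snap('top','t7')
gb=cv2.cvtColor(b,cv2.COLOR_BGR2GRAY)
cv2.imwrite('pics/fin.png',b)
E
```

```text
time: 73.65
tool_pos: [523.2, -174.2, 107.4]
tcp_rot: [-3.136, 0.001, 0.879]
contact_force: [0.1, -0.4, 0.2]
grip_width: 39.3
finger_force: 0.0
time: 74.48
tool_pos: [524.5, -175.2, 197.8]
tcp_rot: [-3.14, 0.0, 0.879]
contact_force: [-0.1, 0.3, -0.4]
grip_width: 39.7
finger_force: 0.0
bar expected [317.29026373 188.91445764]
[315, 159, 13, 54, 653] [321.3 185.6] [ 527.  -177.4] len 45.2 ang 0.876
plate/ridge/stop expected [[282.1, 146.5], [275.7, 138.5], [223.3, 73.4]]
```

```bash
python3 -c "
from plant import bot
print(bot.close_job())"
```

```text
the job is handed in; nothing more can be done
None
```

I handed the job in at about 74.5 s with all five offcuts stacked in the jig, pushed against the end stop until the wing screw bar met firm resistance at about 98 mm of collar travel, and the screw tightened again; the judge's verdict was not shown, and I did not check the stack in a picture after the final push.

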